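Fill the seasoning caddy

TASK

Tidy the seasonings into the wooden caddy on the worktop: stand one slim spice jar in each of the two small round wells, the narrow soup tin in the large round well and the small honey-coloured jar in the square well. All four should end upright and right down on the well floors, and none may be dropped. Leave the larger jar, the wide tin and the drinks can standing where they are.

Things in the scene. Friction and masses are not known exactly. Their poses are not given: they have to be found in the camera images.
- caddy: fixed wooden block 180 (its x) by 160 (its y) by 40 mm high, turned any way about z; origin at the centre of its underside. Four open wells, floors 6 mm above the worktop, centres (x, y) in its frame: square, 71 mm wide, sides along x and y, at (-45, +38) mm; large round, 68 mm across, at (+45, +38) mm; two small round, 55 mm across, at (-45, -42) and (+45, -42) mm
- slim_jar_a: slim clear spice jar with a red screw cap, round, 45 mm across the cap and 42 mm across the body, 106 mm tall; stands upright. Origin at the centre of its underside, z up. One of two of the same shape and size; either may go in either small round well
- slim_jar_b: slim clear spice jar with a red screw cap, round, 45 mm across the cap and 42 mm across the body, 106 mm tall; stands upright. Origin at the centre of its underside, z up. One of two of the same shape and size; either may go in either small round well
- jar_small: small clear jar with honey-coloured contents and a white cap, rounded six-sided body, 58 mm wide along its x, 62 mm along its y, 99 mm tall, cap 57 mm across from 88 mm up; stands upright. Fits the square well at any turn. Origin at the centre of its underside, z up
- tin_narrow: narrow food tin, round, 57 mm across, 72 mm tall, taller than wide; stands upright. Origin at the centre of its underside, z up
- jar_large: look-alike to leave alone: larger, squarish jar with reddish contents and a grey cap, 71 mm wide, 110 mm tall, standing loose. Origin at the centre of its underside
- tin_wide: look-alike to leave alone: wide low food tin, 75 mm across, 58 mm tall, wider than tall, standing loose. Origin at the centre of its underside
- drinks_can: look-alike to leave alone: tall drinks can, 66 mm across with a necked top, 115 mm tall, standing loose. Origin at the centre of its underside
- water_bottle: not part of the job, an obstacle: very big clear water bottle with a pump on top, 275 mm across, 600 mm tall, fixed, at the right; origin at the centre of its underside. Keep arm and gripper clear of it. Tiled walls stand at x = 0.75 m behind the work and y = 0.54 m at the left, with two tall bottles (up to 240 mm) and a mug in that corner
There are look-alikes about, which are no part of the job. What is shaped like the slim_jar_b but blue or yellow is not meant.

How it is judged:
By the outcome, as a careful person would: the job done as asked, in the order asked, and still so for the second after the job is handed in, with the robot touching nothing.
It also fails if it takes over 112 s, if anything falls off the work surface, if the arm or the gripper's body presses on something with over 40 N, if the wrist force passes 120 N, or if a joint passes its speed limit or range.

ROBOT

A 7-joint arm with a two-finger parallel gripper is mounted at the origin on a cart in front of the work surface, level with it; the furniture and walls round the work are solid. World frame = base frame: x ahead of the robot, y to its left, z up, the work surface at z = 0. Lengths are in m, angles in rad, forces in N, time in s.
With the tool pointing down it reaches from about 0.425 to 0.875 m from the base axis. Payload 4.7 kg.
Tool frame: the origin (TCP) lies at the very end of the fingers, on their centre line; the grasp point (between the pads) lies 19 mm behind it; z points along the fingers, y is the line along which they close (so a half turn about z gives the same grasp; the last joint's range is limited). The gripper opens to 87 mm and grips with 3 to 60 N. Pads are 19 mm wide; open, the fingers measure 117 mm over their backs; the gripper's body (75 mm by 190 mm) begins 51 mm behind the grasp point.
Start: joints at [1.253, 0.321, -0.07, 1.45, 0.023, 1.371, -0.057], TCP at [0.212, -0.615, 0.223] pointing down, gripper open.
Joint ranges: [-2.86, 2.86], [-0.3, 2.09], [-1.38, 1.24], [0.06, 2.45], [-1.56, 4.7], [0.09, 2.05], [-2.69, 2.69]. Speed limits (rad/s): [2.57, 2.57, 3.14, 3.14, 3.14, 3.14, 3.14].

INTERFACE

Orientations are given as a rotation vector (axis times angle).
In Python, from bench import ctrl, vision gives the robot as it stands.
- The arm moves only by the tool jog_arm, never from a script. Its argument "increments" is a list of rows, each an object of numbers: "tx", "ty", "tz": the shift along the tool's x, y, z in mm; "wx", "wy", "wz": the turn, a rotation vector about the tool's x, y, z in rad; "gripper": the opening, from 0 (shut) to 1 (fully open). In form: [{"tx": .., "ty": .., "tz": .., "wx": .., "wy": .., "wz": .., "gripper": ..}, ...]. A call has exactly 5 rows; each row is the pose to reach, as a shift and turn from the pose commanded when the call began, along the tool's axes at that moment; what a row does not reach only later rows make up. A row lasts 1/12 s, in which the tool goes at most 41.7 mm and 7.16 degrees, less where a joint would pass 70% of its speed; a pose out of reach is approached as far as the arm can. A call with a gripper value outside its range is refused whole. The fingers move at their own pace and stop on an object; "grip_force" is the grip in N (left out, the last holds). Time passes only in rows, so rows that repeat a pose let the fingers close, or fill a call up. It gives the time, the measured TCP pose, the force, the opening and the grip force at its end, in the units of the state.
- ctrl.get_state(): the state, without advancing time (a new reading comes with each control period).
- vision.get_image(name): name is "side" or "top"; returns a dict with "color" (420x560x3 uint8, blue, green, red), "fx", "fy", "cx", "cy" (pixels), "k1" (the pictures are not rectified: a ray, as slopes to the right and down, at radius r is drawn at 1 + k1 r^2 times it, then the intrinsics apply), "extrinsics" (4x4, takes a point from world to camera coordinates). Camera axes: x right, y down, z forward; pixel columns grow to the right and rows downward; lengths in m; the calibration is good to about 2 mm. A picture is of the moment at which its call begins. There is no depth.
- ctrl.close_job(): hands the job in; it is judged then, once.
Trained networks look in the newest picture that a camera, given by its name, has taken for a name from the list of things; names that differ only in an ending like _2 or _b are one class to them, and where a whole thing is asked for, a point or a joint stands for the part that bears it (a point fixed in the world has none). Each returns a list of dicts, best first, with "conf" (0 to 1); they miss things now and then, are a little off and sometimes report something else, mostly with a low value. They report only what shows in the picture. A call takes as long as a camera call. They do not tell look-alikes from the thing itself.
- vision.spot_in(camera, thing): "bbox" ([left, top, right, bottom] in pixels, round what is visible of it).
The state is a dict: "time": time; "joint_positions": joint angles; "qd": joint speeds; "joint_torque": joint torques, N m; "position": TCP position; "tool_rot": TCP orientation; "ft_force": force on the tool from outside, world axes, zero at the start; "torque": the same for the moment, N m; "grip_width": opening from 0.0 (shut) to 1.0 (fully open); "grip_force": force on a finger pad.
Only numpy, scipy, OpenCV 4.12 (cv2) and the standard library are available. Lean on these libraries where they do the work, as an engineer would, in place of code of your own. Each camera call takes 0.05 s, during which the arm holds its last target. There are 200 camera calls.

## Working session

There is one attempt and no reset: what is moved stays moved. The work goes in short steps, Python scripts to look and compute and a tool call to move; the robot and the scene stay as the last step left them, time stands still between calls to the robot, and variables do not carry over. Pictures are saved under pics/ and viewed, at most 14 in all, crops included, and the job is handed in when it is done.

Besides the shell and the picture viewer there is one more tool, called as name(argument=value, ...), one argument or row to a line, values as JSON. jog_arm: Moves the arm, as the interface text tells. Its arguments: {"type":"object","properties":{"increments":{"type":"array"},"grip_force":{"type":"number"}},"required":["increments"]}

```bash
mkdir -p pics; ls
cat > h.py <<'E'
import numpy as np, cv2
from bench import ctrl, vision
from scipy.spatial.transform import Rotation as R
def grab(n,fn=None):
    im=vision.get_image(n)
    if fn: cv2.imwrite('pics/'+fn,im['color'])
    np.savez('cal_'+n,**{k:im[k] for k in('fx','fy','cx','cy','k1','extrinsics')}); return im
def px(im,P):
    E=np.array(im['extrinsics']);p=E[:3,:3]@np.array(P,float)+E[:3,3];a=p[:2]/p[2]
    a=a*(1+im['k1']*(a@a)); return np.array([im['fx']*a[0]+im['cx'],im['fy']*a[1]+im['cy']])
def ray(im,u,v,z):
    d=np.array([(u-im['cx'])/im['fx'],(v-im['cy'])/im['fy']]);a=d.copy()
    for _ in range(30): a=d/(1+im['k1']*(a@a))
    E=np.array(im['extrinsics']);Rm=E[:3,:3];c=-Rm.T@E[:3,3];w=Rm.T@np.array([a[0],a[1],1])
    return c+w*(z-c[2])/w[2]
E
python3 - <<'E'
from h import *
for n in('top','side'):
    im=grab(n,n+'0.png');E=np.array(im['extrinsics']);print(n,im['fx'],im['k1'],-E[:3,:3].T@E[:3,3])
    for t in('caddy','slim_jar_a','jar_small','tin_narrow','jar_large','tin_wide','drinks_can'):
        print(t,[(np.round(d['bbox']).astype(int).tolist(),round(d['conf'],2)) for d in vision.spot_in(n,t)])
s=ctrl.get_state();print(s)
E
```

```text
pics
top 450.15271095302086 -0.07778548264356444 [0.35370876 0.10451467 1.10207176]
caddy [([207, 134, 289, 211], 0.62)]
slim_jar_a [([162, 167, 190, 198], 0.98), ([135, 200, 168, 221], 0.69), ([352, 226, 378, 243], 0.62), ([114, 235, 147, 255], 0.59)]
jar_small [([329, 162, 354, 192], 0.63)]
tin_narrow [([220, 233, 246, 264], 0.86)]
jar_large [([260, 230, 293, 265], 0.56)]
tin_wide [([304, 218, 336, 254], 0.64)]
drinks_can [([168, 236, 199, 266], 0.57)]
side 387.97895423748616 0.03541063069500496 [ 0.41724919 -0.51200905  0.76267493]
caddy [([274, 168, 345, 236], 0.69)]
slim_jar_a [([262, 122, 280, 154], 0.9), ([287, 134, 305, 170], 0.89), ([252, 266, 272, 310], 0.66), ([233, 114, 251, 143], 0.62)]
jar_small [([227, 175, 257, 192], 0.24)]
tin_narrow [([231, 178, 255, 192], 0.57)]
jar_large [([228, 191, 263, 239], 0.66)]
tin_wide [([242, 237, 274, 275], 0.89)]
drinks_can []
{'time': 0.8, 'joint_positions': array([ 1.25309945,  0.32098232, -0.07008171,  1.45048444,  0.02262501,
        1.37077699, -0.05689337]), 'qd': array([ 2.71137108e-04, -1.48991302e-04, -2.40044475e-03,  9.56327365e-04,
        1.34005465e-03, -7.46694893e-04, -1.86660296e-05]), 'joint_torque': array([ 2.51470628e-04, -4.91047418e+01, -4.02617538e-01, -3.12754977e+01,
       -6.37699035e-02,  3.35250422e-02,  2.97326767e-05]), 'position': array([ 0.2117022 , -0.61459744,  0.22260571]), 'tool_rot': array([ 3.09831064e+00,  5.18793498e-01, -7.63094334e-05]), 'ft_force': array([ 0.50966525, -0.46253204,  0.17278384]), 'torque': array([ 0.02111962,  0.02280011, -0.0178771 ]), 'grip_force': 0.0, 'grip_width': 0.9988649707673265}
```

View pics/top0.png

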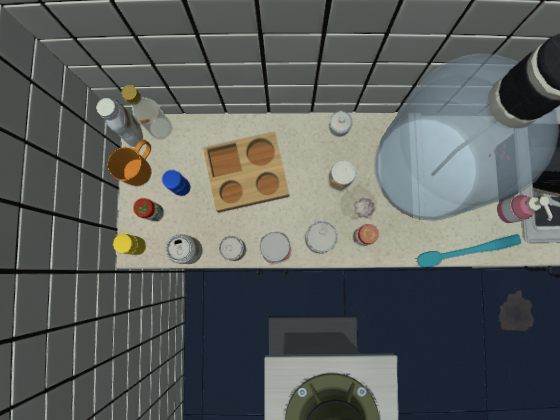

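View pics/side0.png

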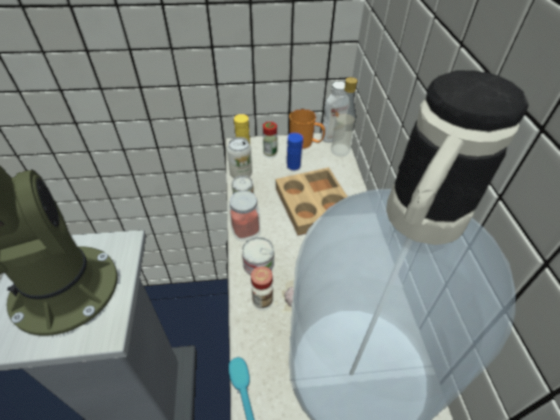

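The top view shows the caddy at about (247,172). Red-capped jars are at (145,209) and (366,234), with blue and yellow decoys at (176,183) and (128,244). A white-capped jar is at (342,173), tins and jars are along the front edge, and the bottle is on the right. I'll zoom in to identify the rest.

Run:
```python
import cv2
a=cv2.imread('pics/top0.png')[100:275,100:390];cv2.imwrite('pics/c1.png',cv2.resize(a,None,fx=2.75,fy=2.75,interpolation=cv2.INTER_CUBIC))
```

```text
(no output)
```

View pics/c1.png

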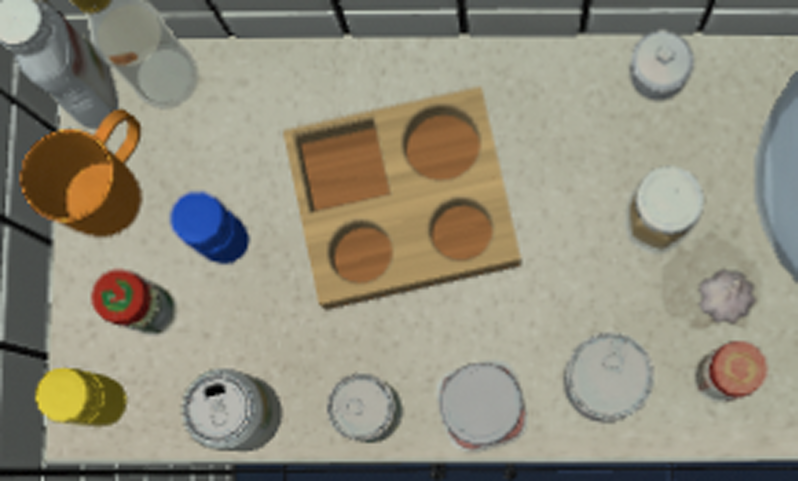

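The crop identifies these, in crop pixels:
- **Slim jars:** caps at (122,298) and (738,368).
- **Honey jar:** white cap at (669,200).
- **Narrow tin:** (363,406).
- **Leave in place:** can (222,408), large jar (482,403), wide tin (608,377).

Next I compute the positions and check them with an overlay and the side view.

```bash
cat > meas.py <<'E'
from h import *
from scipy.optimize import least_squares
T=dict(np.load('cal_top.npz'));S=dict(np.load('cal_side.npz'))
f=lambda c:(c[0]/2.75+100-.32,c[1]/2.75+100-.32)
obs={'slimL':((122,298),.106,.0225),'slimR':((738,368),.106,.0225),'honey':((669,200),.099,.0285),'tin':((363,406),.072,.0285),
'large':((482,403),.11,.0355),'wide':((608,377),.058,.0375),'can':((222,408),.115,.028)}
P={k:ray(T,*f(c),z) for k,(c,z,r) in obs.items()}
mod=np.array([[-90,80],[90,80],[90,-80],[-45,38],[45,38],[-45,-42],[45,-42]])/1e3
pix=[(285,130),(482,87),(521,263),(343,165),(443,143),(361,252),(461,229)]
W=np.array([ray(T,*f(p),.04)[:2] for p in pix])
g=lambda q:(mod@np.array([[np.cos(q[2]),np.sin(q[2])],[-np.sin(q[2]),np.cos(q[2])]])+q[:2])
o=least_squares(lambda q:(g(q)-W).ravel(),[.55,.2,-1.4],loss='soft_l1',f_scale=.002)
if __name__=='__main__':
    for k,p in P.items(): print(k,np.round(p,4))
    print('caddy',o.x,'res mm',np.round((g(o.x)-W)*1e3,1).tolist());print(np.round(g(o.x)[3:],4))
    print('bottle base',ray(T,432,167,0))
    A=cv2.imread('pics/top0.png')[100:275,100:390];A=cv2.resize(A,None,fx=2.75,fy=2.75,interpolation=cv2.INTER_CUBIC)
    B=cv2.imread('pics/side0.png')[100:320,200:380];B=cv2.resize(B,None,fx=2.7,fy=2.7,interpolation=cv2.INTER_CUBIC)
    th=np.linspace(0,2*np.pi,40)
    def cir(x,y,z,r,col):
        C=np.c_[x+r*np.cos(th),y+r*np.sin(th),0*th+z]
        for im,c,off,s in((A,T,(100,100),2.75),(B,S,(200,100),2.7)):
            cv2.polylines(im,[np.int32((np.array([px(c,p) for p in C])-off+.5)*s*8)],True,col,1,cv2.LINE_AA,3)
    for k,(c,z,r) in obs.items():
        cir(*P[k],r,(0,255,0)); cir(P[k][0],P[k][1],0,r,(255,255,0))
    G=g(o.x)
    for i,r in((4,.034),(5,.0275),(6,.0275)): cir(*G[i],.04,r,(255,0,255))
    cir(*G[3],.04,.0355,(255,0,255))
    H=max(A.shape[0],B.shape[0])
    cv2.imwrite('pics/ovA.png',A);cv2.imwrite('pics/ovB.png',B)
E
python3 meas.py
```

```text
slimL [0.4941 0.4234 0.106 ]
slimR [ 0.4348 -0.0785  0.106 ]
honey [ 0.575  -0.0263  0.099 ]
tin [0.4072 0.2283 0.072 ]
large [0.4073 0.1284 0.11  ]
wide [0.4316 0.0231 0.058 ]
can [0.4036 0.3363 0.115 ]
caddy [ 0.59348845  0.20048711 -1.36080055] res mm [[-0.0, 0.8], [-0.7, -0.7], [1.5, -0.2], [0.5, 0.1], [-0.1, 0.2], [0.1, 0.3], [-1.1, -0.5]]
[[0.6213 0.2524]
 [0.64   0.1644]
 [0.543  0.2357]
 [0.5618 0.1477]]
bottle base [ 0.61058097 -0.26531883  0.        ]
```

View pics/ovA.png

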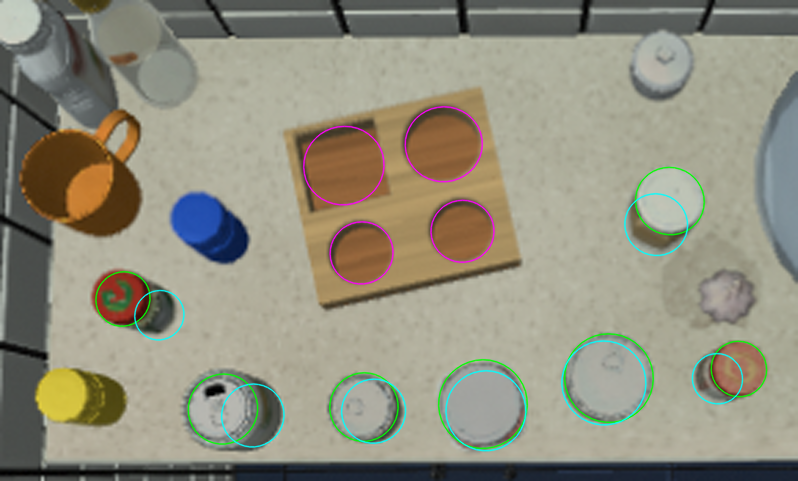

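View pics/ovB.png

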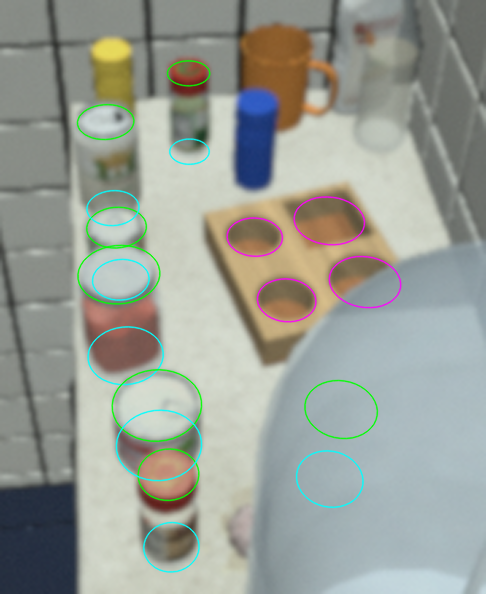

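The overlay matches all rims in both views, so the measured positions hold. Now a small planning helper, then the first move around the front of the bottle.

```bash
cat > plan.py <<'E'
import numpy as np
from scipy.spatial.transform import Rotation as R
def Rt(yaw): return R.from_euler('z',yaw,degrees=True)*R.from_euler('x',180,degrees=True)
def plan(*w, step=None):
    """w: (x,y,z,yaw) call-end waypoints in order, metres/deg; prints tool-frame shift (mm) and wz for each"""
    for a,b in zip(w,w[1:]):
        d=Rt(a[3]).inv().apply(np.subtract(b[:3],a[:3]))*1e3
        print(b,'tx %.0f ty %.0f tz %.0f wz %.3f'%(*d,-np.radians(b[3]-a[3])),'len %.0f'%np.linalg.norm(d))
E
python3 -c "
from plan import *
plan((.2117,-.6146,.2226,19.03),(.248,-.475,.22,0),(.300,-.315,.22,-25),(.40,-.186,.20,-25),(.4348,-.0785,.17,-25),(.4348,-.0785,.051,-25))"
```

```text
(0.248, -0.475, 0.22, 0) tx 80 ty -120 tz 3 wz 0.332 len 144
(0.3, -0.315, 0.22, -25) tx 52 ty -160 tz -0 wz 0.436 len 168
(0.4, -0.186, 0.2, -25) tx 36 ty -159 tz 20 wz -0.000 len 164
(0.4348, -0.0785, 0.17, -25) tx -14 ty -112 tz 30 wz -0.000 len 117
(0.4348, -0.0785, 0.051, -25) tx 0 ty -0 tz 119 wz -0.000 len 119
```

jog_arm(
  increments=[
    {"tx": 16, "ty": -24, "tz": 0, "wx": 0, "wy": 0, "wz": 0.066, "gripper": 0.8},
    {"tx": 32, "ty": -48, "tz": 0, "wx": 0, "wy": 0, "wz": 0.133, "gripper": 0.8},
    {"tx": 48, "ty": -72, "tz": 0, "wx": 0, "wy": 0, "wz": 0.2, "gripper": 0.8},
    {"tx": 64, "ty": -96, "tz": 0, "wx": 0, "wy": 0, "wz": 0.266, "gripper": 0.8},
    {"tx": 80, "ty": -120, "tz": 3, "wx": 0, "wy": 0, "wz": 0.332, "gripper": 0.8},
  ],
)

```text
time: 1.22
position: [0.2487, -0.474, 0.2201]
tool_rot: [3.14, -0.006, 0.001]
ft_force: [0.4, -0.8, 1.2]
grip_width: 0.814
grip_force: 0.0
```

Conventions hold, so I continue.

jog_arm(
  increments=[
    {"tx": 10, "ty": -32, "tz": 0, "wx": 0, "wy": 0, "wz": 0.088, "gripper": 0.8},
    {"tx": 21, "ty": -64, "tz": 0, "wx": 0, "wy": 0, "wz": 0.175, "gripper": 0.8},
    {"tx": 31, "ty": -96, "tz": 0, "wx": 0, "wy": 0, "wz": 0.262, "gripper": 0.8},
    {"tx": 42, "ty": -128, "tz": 0, "wx": 0, "wy": 0, "wz": 0.35, "gripper": 0.8},
    {"tx": 52, "ty": -160, "tz": 0, "wx": 0, "wy": 0, "wz": 0.436, "gripper": 0.8},
  ],
)

```text
time: 1.63
position: [0.3007, -0.3135, 0.2198]
tool_rot: [3.065, -0.686, 0.001]
ft_force: [0.3, -0.2, 0.6]
grip_width: 0.799
grip_force: 0.0
```

jog_arm(
  increments=[
    {"tx": 7, "ty": -32, "tz": 4, "wx": 0, "wy": 0, "wz": 0, "gripper": 0.8},
    {"tx": 14, "ty": -64, "tz": 8, "wx": 0, "wy": 0, "wz": 0, "gripper": 0.8},
    {"tx": 22, "ty": -96, "tz": 12, "wx": 0, "wy": 0, "wz": 0, "gripper": 0.8},
    {"tx": 29, "ty": -128, "tz": 16, "wx": 0, "wy": 0, "wz": 0, "gripper": 0.8},
    {"tx": 36, "ty": -159, "tz": 20, "wx": 0, "wy": 0, "wz": 0, "gripper": 0.8},
  ],
)

```text
time: 2.05
position: [0.401, -0.1847, 0.1998]
tool_rot: [3.066, -0.679, 0.002]
ft_force: [0.3, 0.0, 1.1]
grip_width: 0.8
grip_force: 0.0
```

jog_arm(
  increments=[
    {"tx": -4, "ty": -28, "tz": 8, "wx": 0, "wy": 0, "wz": 0, "gripper": 0.8},
    {"tx": -7, "ty": -56, "tz": 15, "wx": 0, "wy": 0, "wz": 0, "gripper": 0.8},
    {"tx": -11, "ty": -84, "tz": 23, "wx": 0, "wy": 0, "wz": 0, "gripper": 0.8},
    {"tx": -14, "ty": -112, "tz": 30, "wx": 0, "wy": 0, "wz": 0, "gripper": 0.8},
    {"tx": -14, "ty": -112, "tz": 30, "wx": 0, "wy": 0, "wz": 0, "gripper": 0.8},
  ],
)

```text
time: 2.47
position: [0.4355, -0.0726, 0.1688]
tool_rot: [-3.068, 0.667, 0.001]
ft_force: [-0.8, -0.5, 0.3]
grip_width: 0.801
grip_force: 0.0
```

```bash
python3 -c "
from h import *
s=ctrl.get_state();print(s['position'],R.from_rotvec(s['tool_rot']).as_matrix()[:,0],s['joint_positions'])
grab('side','s1.png');im=cv2.imread('pics/s1.png');cv2.imwrite('pics/s1c.png',cv2.resize(im[100:330,180:400],None,fx=2.5,fy=2.5))"
```

```text
[ 0.43551677 -0.07262853  0.16879767] [ 0.90981928 -0.41500295 -0.00119666] [ 0.75787539 -0.07913772 -0.61609245  1.99182564 -0.05115671  1.21541322
 -1.83764234]
```

View pics/s1c.png

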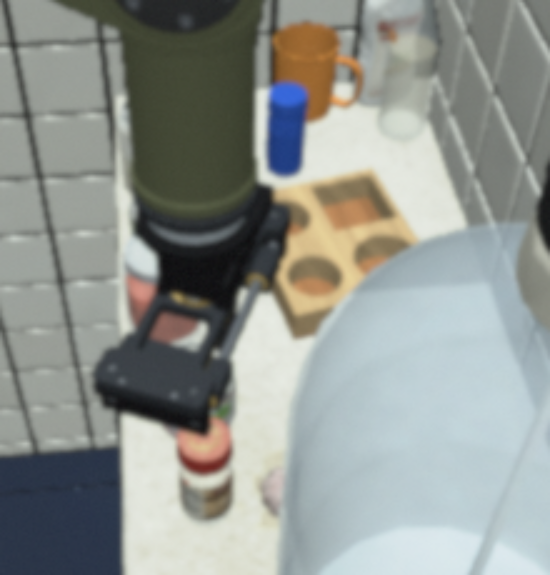

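The side view shows the gripper above the right-hand slim jar, at about (205,455) in the crop. I'll lower it to just above the jar and see whether the 6 mm offset settles.

jog_arm(
  increments=[
    {"tx": 0, "ty": 0, "tz": 15, "gripper": 0.8},
    {"tx": 0, "ty": 0, "tz": 30, "gripper": 0.8},
    {"tx": 0, "ty": 0, "tz": 40, "gripper": 0.8},
    {"tx": 0, "ty": 0, "tz": 40, "gripper": 0.8},
    {"tx": 0, "ty": 0, "tz": 40, "gripper": 0.8},
  ],
)

```text
validation failed for argument at $.in...
```

jog_arm(
  increments=[
    {"tx": 0, "ty": 0, "tz": 15, "wx": 0, "wy": 0, "wz": 0, "gripper": 0.8},
    {"tx": 0, "ty": 0, "tz": 30, "wx": 0, "wy": 0, "wz": 0, "gripper": 0.8},
    {"tx": 0, "ty": 0, "tz": 40, "wx": 0, "wy": 0, "wz": 0, "gripper": 0.8},
    {"tx": 0, "ty": 0, "tz": 40, "wx": 0, "wy": 0, "wz": 0, "gripper": 0.8},
    {"tx": 0, "ty": 0, "tz": 40, "wx": 0, "wy": 0, "wz": 0, "gripper": 0.8},
  ],
)

```text
time: 2.93
position: [0.4344, -0.0793, 0.1295]
tool_rot: [3.067, -0.681, -0.001]
ft_force: [0.8, 0.7, 0.3]
grip_width: 0.803
grip_force: 0.0
```

```bash
cat > st.py <<'E'
from h import *
s=ctrl.get_state();m=R.from_rotvec(s['tool_rot']).as_matrix()
yaw=np.degrees(np.arctan2(m[1,0],m[0,0]))
def to(x,y,z,ya):
    d=m.T@(np.array([x,y,z])-s['position'])*1e3; t=R.from_matrix(m.T)*(R.from_euler('z',ya,degrees=True)*R.from_euler('x',180,degrees=True))
    print('to',(x,y,z,ya),'t',np.round(d,1),'w',np.round(t.as_rotvec(),3))
print('t %.2f'%s['time'],s['position'].round(4),'yaw %.2f'%yaw,'z',m[:,2].round(4),'q',s['joint_positions'].round(2),'F',s['ft_force'].round(1),'g',round(s['grip_width'],3),round(s['grip_force'],1))
E
python3 -c "
from st import *
to(.4348,-.0785,.051,-25)"
```

```text
t 2.93 [ 0.4344 -0.0793  0.1295] yaw -25.05 z [-8.e-04  2.e-04 -1.e+00] q [ 0.76 -0.04 -0.62  2.04 -0.02  1.13 -1.86] F [0.8 0.7 0.3] g 0.803 0.0
to (0.4348, -0.0785, 0.051, -25) t [ 0.1 -0.9 78.5] w [ 0.     0.001 -0.001]
```

jog_arm(
  increments=[
    {"tx": 0, "ty": 0, "tz": 25, "wx": 0, "wy": 0, "wz": 0, "gripper": 0.8},
    {"tx": 0, "ty": 0, "tz": 50, "wx": 0, "wy": 0, "wz": 0, "gripper": 0.8},
    {"tx": 0, "ty": 0, "tz": 70, "wx": 0, "wy": 0, "wz": 0, "gripper": 0.8},
    {"tx": 0, "ty": 0, "tz": 79, "wx": 0, "wy": 0, "wz": 0, "gripper": 0.8},
    {"tx": 0, "ty": 0, "tz": 79, "wx": 0, "wy": 0, "wz": 0, "gripper": 0.8},
  ],
)

```text
time: 3.35
position: [0.4336, -0.0788, 0.0495]
tool_rot: [-3.067, 0.68, 0.005]
ft_force: [0.4, 0.6, -0.3]
grip_width: 0.801
grip_force: 0.0
```

jog_arm(
  increments=[
    {"tx": 0, "ty": 0, "tz": 0, "wx": 0, "wy": 0, "wz": 0, "gripper": 0.3},
    {"tx": 0, "ty": 0, "tz": 0, "wx": 0, "wy": 0, "wz": 0, "gripper": 0.3},
    {"tx": 0, "ty": 0, "tz": 0, "wx": 0, "wy": 0, "wz": 0, "gripper": 0.3},
    {"tx": 0, "ty": 0, "tz": 0, "wx": 0, "wy": 0, "wz": 0, "gripper": 0.3},
    {"tx": 0, "ty": 0, "tz": 0, "wx": 0, "wy": 0, "wz": 0, "gripper": 0.3},
  ],
  grip_force=20,
)

```text
time: 3.77
position: [0.4353, -0.079, 0.0513]
tool_rot: [3.067, -0.68, 0.002]
ft_force: [-0.7, -0.6, 0.2]
grip_width: 0.509
grip_force: 7.8
```

jog_arm(
  increments=[
    {"tx": 0, "ty": 0, "tz": 0, "wx": 0, "wy": 0, "wz": 0, "gripper": 0.3},
    {"tx": 0, "ty": 0, "tz": 0, "wx": 0, "wy": 0, "wz": 0, "gripper": 0.3},
    {"tx": 0, "ty": 0, "tz": -8, "wx": 0, "wy": 0, "wz": 0, "gripper": 0.3},
    {"tx": 0, "ty": 0, "tz": -25, "wx": 0, "wy": 0, "wz": 0, "gripper": 0.3},
    {"tx": 0, "ty": 0, "tz": -45, "wx": 0, "wy": 0, "wz": 0, "gripper": 0.3},
  ],
)

```text
time: 4.18
position: [0.4332, -0.0782, 0.0951]
tool_rot: [-3.066, 0.679, 0.006]
ft_force: [0.6, -0.0, -0.7]
grip_width: 0.505
grip_force: 20.0
```

```bash
python3 -c "
from st import *
from plan import plan
plan((.4348,-.0785,.096,-25),(.4348,-.0785,.21,-25),(.48,0,.21,-10),(.525,.075,.21,4),(.5618,.1477,.21,12.4),(.5618,.1477,.1,12.4))"
```

```text
t 4.18 [ 0.4332 -0.0782  0.0951] yaw -24.97 z [-0.0034  0.0016 -1.    ] q [ 0.75  0.01 -0.63  2.08  0.01  1.06 -1.89] F [ 0.6 -0.  -0.7] g 0.505 20.0
(0.4348, -0.0785, 0.21, -25) tx 0 ty 0 tz -114 wz -0.000 len 114
(0.48, 0, 0.21, -10) tx 8 ty -90 tz -0 wz -0.262 len 91
(0.525, 0.075, 0.21, 4) tx 31 ty -82 tz -0 wz -0.244 len 87
(0.5618, 0.1477, 0.21, 12.4) tx 42 ty -70 tz -0 wz -0.147 len 81
(0.5618, 0.1477, 0.1, 12.4) tx 0 ty -0 tz 110 wz -0.000 len 110
```

jog_arm(
  increments=[
    {"tx": 0, "ty": 0, "tz": -25, "wx": 0, "wy": 0, "wz": 0, "gripper": 0.3},
    {"tx": 0, "ty": 0, "tz": -50, "wx": 0, "wy": 0, "wz": 0, "gripper": 0.3},
    {"tx": 0, "ty": 0, "tz": -75, "wx": 0, "wy": 0, "wz": 0, "gripper": 0.3},
    {"tx": 0, "ty": 0, "tz": -100, "wx": 0, "wy": 0, "wz": 0, "gripper": 0.3},
    {"tx": 0, "ty": 0, "tz": -114, "wx": 0, "wy": 0, "wz": 0, "gripper": 0.3},
  ],
)

```text
time: 4.6
position: [0.4355, -0.0786, 0.2125]
tool_rot: [3.067, -0.679, 0.005]
ft_force: [0.7, 0.2, -0.2]
grip_width: 0.502
grip_force: 20.0
```

jog_arm(
  increments=[
    {"tx": 1, "ty": -10, "tz": 0, "wx": 0, "wy": 0, "wz": -0.03, "gripper": 0.3},
    {"tx": 2, "ty": -25, "tz": 0, "wx": 0, "wy": 0, "wz": -0.08, "gripper": 0.3},
    {"tx": 4, "ty": -45, "tz": 0, "wx": 0, "wy": 0, "wz": -0.14, "gripper": 0.3},
    {"tx": 6, "ty": -68, "tz": 0, "wx": 0, "wy": 0, "wz": -0.2, "gripper": 0.3},
    {"tx": 8, "ty": -90, "tz": 0, "wx": 0, "wy": 0, "wz": -0.262, "gripper": 0.3},
  ],
)

```text
time: 5.02
position: [0.48, 0.0029, 0.208]
tool_rot: [-3.129, 0.261, 0.004]
ft_force: [0.9, -0.6, -1.4]
grip_width: 0.505
grip_force: 20.0
```

jog_arm(
  increments=[
    {"tx": 6, "ty": -16, "tz": 0, "wx": 0, "wy": 0, "wz": -0.05, "gripper": 0.3},
    {"tx": 12, "ty": -33, "tz": 0, "wx": 0, "wy": 0, "wz": -0.1, "gripper": 0.3},
    {"tx": 19, "ty": -49, "tz": 0, "wx": 0, "wy": 0, "wz": -0.15, "gripper": 0.3},
    {"tx": 25, "ty": -66, "tz": 0, "wx": 0, "wy": 0, "wz": -0.2, "gripper": 0.3},
    {"tx": 31, "ty": -82, "tz": 0, "wx": 0, "wy": 0, "wz": -0.244, "gripper": 0.3},
  ],
)

```text
time: 5.43
position: [0.5243, 0.0788, 0.2078]
tool_rot: [-3.137, -0.123, 0.004]
ft_force: [0.3, -0.2, -1.2]
grip_width: 0.503
grip_force: 20.0
```

jog_arm(
  increments=[
    {"tx": 12, "ty": -20, "tz": 0, "wx": 0, "wy": 0, "wz": -0.05, "gripper": 0.3},
    {"tx": 24, "ty": -40, "tz": 0, "wx": 0, "wy": 0, "wz": -0.1, "gripper": 0.3},
    {"tx": 34, "ty": -57, "tz": 0, "wx": 0, "wy": 0, "wz": -0.13, "gripper": 0.3},
    {"tx": 40, "ty": -67, "tz": 0, "wx": 0, "wy": 0, "wz": -0.147, "gripper": 0.3},
    {"tx": 42, "ty": -70, "tz": 0, "wx": 0, "wy": 0, "wz": -0.147, "gripper": 0.3},
  ],
)

```text
time: 5.85
position: [0.5609, 0.1523, 0.2081]
tool_rot: [-3.118, -0.351, 0.004]
ft_force: [-1.1, -0.4, -1.3]
grip_width: 0.507
grip_force: 20.0
```

jog_arm(
  increments=[
    {"tx": 0, "ty": 0, "tz": 25, "wx": 0, "wy": 0, "wz": 0, "gripper": 0.3},
    {"tx": 0, "ty": 0, "tz": 50, "wx": 0, "wy": 0, "wz": 0, "gripper": 0.3},
    {"tx": 0, "ty": 0, "tz": 75, "wx": 0, "wy": 0, "wz": 0, "gripper": 0.3},
    {"tx": 0, "ty": 0, "tz": 90, "wx": 0, "wy": 0, "wz": 0, "gripper": 0.3},
    {"tx": 0, "ty": 0, "tz": 90, "wx": 0, "wy": 0, "wz": 0, "gripper": 0.3},
  ],
)

```text
time: 6.27
position: [0.5585, 0.1462, 0.1151]
tool_rot: [3.122, 0.34, -0.013]
ft_force: [-0.1, -0.5, -0.5]
grip_width: 0.504
grip_force: 20.0
```

```bash
python3 -c "
from st import *
to(.5618,.1477,.057,12.4)
grab('side','s2.png');im=cv2.imread('pics/s2.png');cv2.imwrite('pics/s2c.png',cv2.resize(im[110:270,200:380],None,fx=3,fy=3))
grab('top','t2.png')"
```

```text
t 6.27 [0.5585 0.1462 0.1151] yaw 12.43 z [-0.0081 -0.0016 -1.    ] q [ 0.38  0.36 -0.82  1.74  0.28  1.18 -1.87] F [-0.1 -0.5 -0.5] g 0.504 20.0
to (0.5618, 0.1477, 0.057, 12.4) t [ 4.  -0.7 58. ] w [-0.     0.008  0.001]
```

View pics/s2c.png

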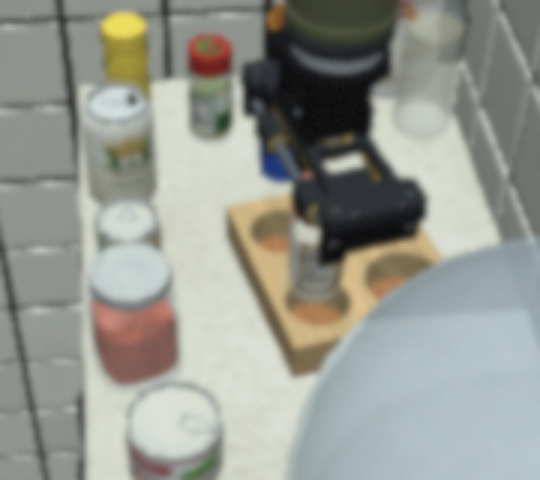

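The jar hangs over the right-hand small well. I'll lower it to just above the rim and let it settle.

jog_arm(
  increments=[
    {"tx": 0, "ty": 0, "tz": 8, "wx": 0, "wy": 0, "wz": 0, "gripper": 0.3},
    {"tx": 0, "ty": 0, "tz": 16, "wx": 0, "wy": 0, "wz": 0, "gripper": 0.3},
    {"tx": 0, "ty": 0, "tz": 22, "wx": 0, "wy": 0, "wz": 0, "gripper": 0.3},
    {"tx": 0, "ty": 0, "tz": 22, "wx": 0, "wy": 0, "wz": 0, "gripper": 0.3},
    {"tx": 0, "ty": 0, "tz": 22, "wx": 0, "wy": 0, "wz": 0, "gripper": 0.3},
  ],
)

```text
time: 6.78
position: [0.5615, 0.1475, 0.0972]
tool_rot: [3.123, 0.34, -0.001]
ft_force: [-0.4, -0.1, -0.6]
grip_width: 0.504
grip_force: 20.0
```

```bash
python3 -c "
from st import *
to(.5618,.1477,.057,12.4)"
```

```text
t 6.78 [0.5615 0.1475 0.0972] yaw 12.43 z [-7.e-04 -2.e-04 -1.e+00] q [ 0.37  0.38 -0.81  1.75  0.3   1.14 -1.88] F [-0.4 -0.1 -0.6] g 0.504 20.0
to (0.5618, 0.1477, 0.057, 12.4) t [ 0.4 -0.1 40.2] w [0.    0.001 0.   ]
```

jog_arm(
  increments=[
    {"tx": 0, "ty": 0, "tz": 10, "wx": 0, "wy": 0, "wz": 0, "gripper": 0.3},
    {"tx": 0, "ty": 0, "tz": 20, "wx": 0, "wy": 0, "wz": 0, "gripper": 0.3},
    {"tx": 0, "ty": 0, "tz": 30, "wx": 0, "wy": 0, "wz": 0, "gripper": 0.3},
    {"tx": 0, "ty": 0, "tz": 36, "wx": 0, "wy": 0, "wz": 0, "gripper": 0.3},
    {"tx": 0, "ty": 0, "tz": 36, "wx": 0, "wy": 0, "wz": 0, "gripper": 0.3},
  ],
)

```text
time: 7.2
position: [0.5602, 0.1471, 0.0592]
tool_rot: [3.123, 0.34, -0.006]
ft_force: [-0.8, -0.2, -1.4]
grip_width: 0.505
grip_force: 20.0
```

jog_arm(
  increments=[
    {"tx": 0, "ty": 0, "tz": 0, "wx": 0, "wy": 0, "wz": 0, "gripper": 0.3},
    {"tx": 0, "ty": 0, "tz": 1, "wx": 0, "wy": 0, "wz": 0, "gripper": 0.3},
    {"tx": 0, "ty": 0, "tz": 2, "wx": 0, "wy": 0, "wz": 0, "gripper": 0.3},
    {"tx": 0, "ty": 0, "tz": 3, "wx": 0, "wy": 0, "wz": 0, "gripper": 0.3},
    {"tx": 0, "ty": 0, "tz": 4, "wx": 0, "wy": 0, "wz": 0, "gripper": 0.3},
  ],
)

```text
time: 7.62
position: [0.562, 0.1476, 0.0578]
tool_rot: [3.123, 0.34, 0.001]
ft_force: [-0.1, -0.8, -1.1]
grip_width: 0.504
grip_force: 20.0
```

jog_arm(
  increments=[
    {"tx": 0, "ty": 0, "tz": 0, "wx": 0, "wy": 0, "wz": 0, "gripper": 0.3},
    {"tx": 0, "ty": 0, "tz": 1, "wx": 0, "wy": 0, "wz": 0, "gripper": 0.3},
    {"tx": 0, "ty": 0, "tz": 1, "wx": 0, "wy": 0, "wz": 0, "gripper": 0.3},
    {"tx": 0, "ty": 0, "tz": 2, "wx": 0, "wy": 0, "wz": 0, "gripper": 0.3},
    {"tx": 0, "ty": 0, "tz": 2, "wx": 0, "wy": 0, "wz": 0, "gripper": 0.3},
  ],
)

```text
time: 8.03
position: [0.5631, 0.1479, 0.0575]
tool_rot: [3.123, 0.34, 0.004]
ft_force: [-2.3, -1.9, 8.7]
grip_width: 0.507
grip_force: 20.0
```

The jar is on the well floor at the expected height. I release it, retreat, and plan the left slim jar.

jog_arm(
  increments=[
    {"tx": 0, "ty": 0, "tz": -1, "wx": 0, "wy": 0, "wz": 0, "gripper": 0.66},
    {"tx": 0, "ty": 0, "tz": -1, "wx": 0, "wy": 0, "wz": 0, "gripper": 0.66},
    {"tx": 0, "ty": 0, "tz": -1, "wx": 0, "wy": 0, "wz": 0, "gripper": 0.66},
    {"tx": 0, "ty": 0, "tz": -1, "wx": 0, "wy": 0, "wz": 0, "gripper": 0.66},
    {"tx": 0, "ty": 0, "tz": -3, "wx": 0, "wy": 0, "wz": 0, "gripper": 0.66},
  ],
)

```text
time: 8.45
position: [0.5612, 0.1474, 0.0579]
tool_rot: [3.123, 0.34, -0.002]
ft_force: [-0.4, 0.1, -0.5]
grip_width: 0.654
grip_force: 0.0
```

jog_arm(
  increments=[
    {"tx": 0, "ty": 0, "tz": -15, "wx": 0, "wy": 0, "wz": 0, "gripper": 0.66},
    {"tx": 0, "ty": 0, "tz": -40, "wx": 0, "wy": 0, "wz": 0, "gripper": 0.66},
    {"tx": 0, "ty": 0, "tz": -70, "wx": 0, "wy": 0, "wz": 0, "gripper": 0.66},
    {"tx": 0, "ty": 0, "tz": -100, "wx": 0, "wy": 0, "wz": 0, "gripper": 0.66},
    {"tx": 0, "ty": 0, "tz": -130, "wx": 0, "wy": 0, "wz": 0, "gripper": 0.75},
  ],
)

```text
time: 8.87
position: [0.5613, 0.1477, 0.1897]
tool_rot: [-3.123, -0.34, 0.001]
ft_force: [1.4, -0.1, 0.2]
grip_width: 0.685
grip_force: 0.0
```

```bash
python3 -c "
from st import *
from plan import plan
plan((.5618,.1477,.19,12.4),(.541,.225,.19,46),(.520,.31,.19,78),(.4941,.4234,.17,100))
plan((.4941,.4234,.21,100),(.5185,.33,.21,101),(.543,.2357,.21,102.4))"
```

```text
t 8.87 [0.5613 0.1477 0.1897] yaw 12.44 z [-6.e-04 -0.e+00 -1.e+00] q [ 0.41  0.29 -0.84  1.65  0.22  1.3  -1.83] F [ 1.4 -0.1  0.2] g 0.685 0.0
(0.541, 0.225, 0.19, 46) tx -4 ty -80 tz -0 wz -0.586 len 80
(0.52, 0.31, 0.19, 78) tx 47 ty -74 tz -0 wz -0.559 len 88
(0.4941, 0.4234, 0.17, 100) tx 106 ty -49 tz 20 wz -0.384 len 118
(0.5185, 0.33, 0.21, 101) tx -96 ty 8 tz 0 wz -0.017 len 97
(0.543, 0.2357, 0.21, 102.4) tx -97 ty 6 tz 0 wz -0.024 len 97
```

jog_arm(
  increments=[
    {"tx": -1, "ty": -16, "tz": 0, "wx": 0, "wy": 0, "wz": -0.117, "gripper": 0.75},
    {"tx": -2, "ty": -32, "tz": 0, "wx": 0, "wy": 0, "wz": -0.234, "gripper": 0.75},
    {"tx": -2, "ty": -48, "tz": 0, "wx": 0, "wy": 0, "wz": -0.351, "gripper": 0.75},
    {"tx": -3, "ty": -64, "tz": 0, "wx": 0, "wy": 0, "wz": -0.469, "gripper": 0.75},
    {"tx": -4, "ty": -80, "tz": 0, "wx": 0, "wy": 0, "wz": -0.586, "gripper": 0.75},
  ],
)

```text
time: 9.28
position: [0.5404, 0.2255, 0.1886]
tool_rot: [2.888, 1.236, 0.0]
ft_force: [1.1, -0.2, -0.4]
grip_width: 0.746
grip_force: 0.0
```

jog_arm(
  increments=[
    {"tx": 9, "ty": -15, "tz": 0, "wx": 0, "wy": 0, "wz": -0.112, "gripper": 0.75},
    {"tx": 19, "ty": -30, "tz": 0, "wx": 0, "wy": 0, "wz": -0.224, "gripper": 0.75},
    {"tx": 28, "ty": -44, "tz": 0, "wx": 0, "wy": 0, "wz": -0.335, "gripper": 0.75},
    {"tx": 38, "ty": -59, "tz": 0, "wx": 0, "wy": 0, "wz": -0.447, "gripper": 0.75},
    {"tx": 47, "ty": -74, "tz": 0, "wx": 0, "wy": 0, "wz": -0.559, "gripper": 0.75},
  ],
)

```text
time: 9.7
position: [0.5199, 0.3108, 0.1885]
tool_rot: [2.436, 1.984, -0.0]
ft_force: [-0.2, 0.0, -0.6]
grip_width: 0.749
grip_force: 0.0
```

jog_arm(
  increments=[
    {"tx": 27, "ty": -12, "tz": 5, "wx": 0, "wy": 0, "wz": -0.1, "gripper": 0.75},
    {"tx": 54, "ty": -25, "tz": 10, "wx": 0, "wy": 0, "wz": -0.2, "gripper": 0.75},
    {"tx": 81, "ty": -37, "tz": 15, "wx": 0, "wy": 0, "wz": -0.3, "gripper": 0.75},
    {"tx": 100, "ty": -46, "tz": 20, "wx": 0, "wy": 0, "wz": -0.384, "gripper": 0.75},
    {"tx": 106, "ty": -49, "tz": 20, "wx": 0, "wy": 0, "wz": -0.384, "gripper": 0.75},
  ],
)

```text
time: 10.12
position: [0.4909, 0.4275, 0.1673]
tool_rot: [-2.007, -2.412, 0.002]
ft_force: [-0.8, -0.8, 0.0]
grip_width: 0.753
grip_force: 0.0
```

jog_arm(
  increments=[
    {"tx": 0, "ty": 0, "tz": 15, "wx": 0, "wy": 0, "wz": 0, "gripper": 0.75},
    {"tx": 0, "ty": 0, "tz": 30, "wx": 0, "wy": 0, "wz": 0, "gripper": 0.75},
    {"tx": 0, "ty": 0, "tz": 40, "wx": 0, "wy": 0, "wz": 0, "gripper": 0.75},
    {"tx": 0, "ty": 0, "tz": 40, "wx": 0, "wy": 0, "wz": 0, "gripper": 0.75},
    {"tx": 0, "ty": 0, "tz": 40, "wx": 0, "wy": 0, "wz": 0, "gripper": 0.75},
  ],
)

```text
time: 10.53
position: [0.4949, 0.4217, 0.1272]
tool_rot: [2.022, 2.404, -0.004]
ft_force: [-0.0, -0.2, -0.8]
grip_width: 0.752
grip_force: 0.0
```

```bash
python3 -c "
from st import *
to(.4941,.4234,.051,100)
grab('side','s3.png');im=cv2.imread('pics/s3.png');cv2.imwrite('pics/s3c.png',cv2.resize(im[100:260,200:380],None,fx=3,fy=3))"
```

```text
t 10.53 [0.4949 0.4217 0.1272] yaw 99.86 z [-0.0011 -0.0023 -1.    ] q [ 0.01  0.62 -1.07  1.54  0.55  1.32 -0.95] F [-0.  -0.2 -0.8] g 0.752 0.0
to (0.4941, 0.4234, 0.051, 100) t [ 2.  -0.3 76.2] w [-0.001  0.002 -0.002]
```

View pics/s3c.png

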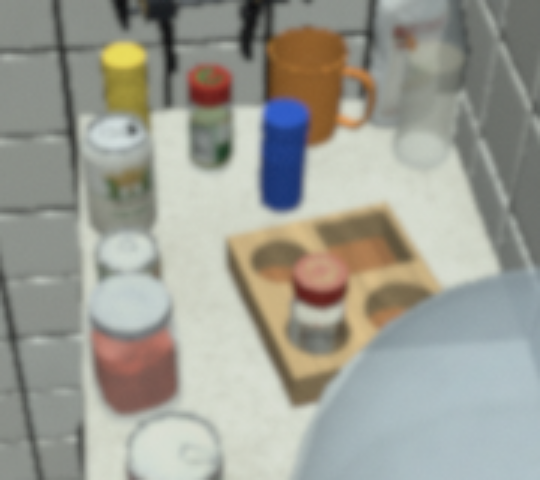

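The first jar stands in its well at (320,300) in the crop. The open fingers straddle the left jar, so I descend and grip.

jog_arm(
  increments=[
    {"tx": 0, "ty": 0, "tz": 20, "wx": 0, "wy": 0, "wz": 0, "gripper": 0.75},
    {"tx": 0, "ty": 0, "tz": 40, "wx": 0, "wy": 0, "wz": 0, "gripper": 0.75},
    {"tx": 0, "ty": 0, "tz": 60, "wx": 0, "wy": 0, "wz": 0, "gripper": 0.75},
    {"tx": 0, "ty": 0, "tz": 75, "wx": 0, "wy": 0, "wz": 0, "gripper": 0.75},
    {"tx": 0, "ty": 0, "tz": 78, "wx": 0, "wy": 0, "wz": 0, "gripper": 0.75},
  ],
)

```text
time: 11.0
position: [0.4937, 0.4223, 0.0482]
tool_rot: [-2.02, -2.406, 0.005]
ft_force: [-0.3, -0.3, -0.6]
grip_width: 0.748
grip_force: 0.0
```

jog_arm(
  increments=[
    {"tx": 0, "ty": 0, "tz": 0, "wx": 0, "wy": 0, "wz": 0, "gripper": 0.3},
    {"tx": 0, "ty": 0, "tz": 0, "wx": 0, "wy": 0, "wz": 0, "gripper": 0.3},
    {"tx": 0, "ty": 0, "tz": 0, "wx": 0, "wy": 0, "wz": 0, "gripper": 0.3},
    {"tx": 0, "ty": 0, "tz": 0, "wx": 0, "wy": 0, "wz": 0, "gripper": 0.3},
    {"tx": 0, "ty": 0, "tz": 0, "wx": 0, "wy": 0, "wz": 0, "gripper": 0.3},
  ],
)

```text
time: 11.42
position: [0.4949, 0.4247, 0.0519]
tool_rot: [2.019, 2.406, 0.004]
ft_force: [0.9, 0.2, 2.9]
grip_width: 0.511
grip_force: 19.8
```

jog_arm(
  increments=[
    {"tx": 0, "ty": 0, "tz": 0, "wx": 0, "wy": 0, "wz": 0, "gripper": 0.3},
    {"tx": 0, "ty": 0, "tz": 0, "wx": 0, "wy": 0, "wz": 0, "gripper": 0.3},
    {"tx": 0, "ty": 0, "tz": 0, "wx": 0, "wy": 0, "wz": 0, "gripper": 0.3},
    {"tx": 0, "ty": 0, "tz": 0, "wx": 0, "wy": 0, "wz": 0, "gripper": 0.3},
    {"tx": 0, "ty": 0, "tz": 0, "wx": 0, "wy": 0, "wz": 0, "gripper": 0.3},
  ],
)

```text
time: 11.83
position: [0.495, 0.4247, 0.0518]
tool_rot: [2.019, 2.406, 0.004]
ft_force: [1.4, 0.1, 5.9]
grip_width: 0.507
grip_force: 19.9
```

```bash
python3 -c "
from st import *
to(.4941,.4234,.051,100)"
```

```text
t 11.83 [0.495  0.4247 0.0518] yaw 100.01 z [ 0.0019  0.0015 -1.    ] q [-0.02  0.69 -1.02  1.6   0.62  1.2  -0.99] F [1.4 0.1 5.9] g 0.507 19.9
to (0.4941, 0.4234, 0.051, 100) t [-1.1 -1.1  0.8] w [ 0.002 -0.001  0.   ]
```

jog_arm(
  increments=[
    {"tx": 0, "ty": 0, "tz": -10, "wx": 0, "wy": 0, "wz": 0, "gripper": 0.3},
    {"tx": 0, "ty": 0, "tz": -30, "wx": 0, "wy": 0, "wz": 0, "gripper": 0.3},
    {"tx": 0, "ty": 0, "tz": -55, "wx": 0, "wy": 0, "wz": 0, "gripper": 0.3},
    {"tx": 0, "ty": 0, "tz": -80, "wx": 0, "wy": 0, "wz": 0, "gripper": 0.3},
    {"tx": 0, "ty": 0, "tz": -105, "wx": 0, "wy": 0, "wz": 0, "gripper": 0.3},
  ],
)

```text
time: 12.25
position: [0.4932, 0.4234, 0.1561]
tool_rot: [-2.018, -2.407, 0.003]
ft_force: [0.9, 0.6, -1.3]
grip_width: 0.513
grip_force: 19.9
```

jog_arm(
  increments=[
    {"tx": 0, "ty": 0, "tz": -20, "wx": 0, "wy": 0, "wz": 0, "gripper": 0.3},
    {"tx": 0, "ty": 0, "tz": -40, "wx": 0, "wy": 0, "wz": 0, "gripper": 0.3},
    {"tx": -10, "ty": 1, "tz": -60, "wx": 0, "wy": 0, "wz": 0, "gripper": 0.3},
    {"tx": -25, "ty": 3, "tz": -60, "wx": 0, "wy": 0, "wz": 0, "gripper": 0.3},
    {"tx": -45, "ty": 5, "tz": -60, "wx": 0, "wy": 0, "wz": 0, "gripper": 0.3},
  ],
)

```text
time: 12.67
position: [0.5055, 0.3821, 0.217]
tool_rot: [-2.014, -2.41, -0.003]
ft_force: [0.9, -0.2, -2.0]
grip_width: 0.505
grip_force: 19.9
```

```bash
python3 -c "
from st import *
to(.543,.2357,.21,102.4)"
```

```text
t 12.67 [0.5055 0.3821 0.217 ] yaw 100.24 z [ 5.0e-04  1.8e-03 -1.0e+00] q [ 0.13  0.52 -1.14  1.48  0.47  1.44 -0.84] F [ 0.9 -0.2 -2. ] g 0.505 19.9
to (0.543, 0.2357, 0.21, 102.4) t [-150.8   10.9    6.8] w [ 0.001 -0.002 -0.038]
```

jog_arm(
  increments=[
    {"tx": -25, "ty": 2, "tz": 0, "wx": 0, "wy": 0, "wz": -0.01, "gripper": 0.3},
    {"tx": -50, "ty": 4, "tz": 0, "wx": 0, "wy": 0, "wz": -0.02, "gripper": 0.3},
    {"tx": -75, "ty": 6, "tz": 0, "wx": 0, "wy": 0, "wz": -0.03, "gripper": 0.3},
    {"tx": -100, "ty": 8, "tz": 0, "wx": 0, "wy": 0, "wz": -0.038, "gripper": 0.3},
    {"tx": -120, "ty": 10, "tz": 0, "wx": 0, "wy": 0, "wz": -0.038, "gripper": 0.3},
  ],
)

```text
time: 13.08
position: [0.5375, 0.2615, 0.215]
tool_rot: [1.974, 2.444, -0.004]
ft_force: [0.5, 0.1, -1.2]
grip_width: 0.509
grip_force: 19.9
```

jog_arm(
  increments=[
    {"tx": -15, "ty": 0, "tz": 20, "wx": 0, "wy": 0, "wz": 0, "gripper": 0.3},
    {"tx": -28, "ty": 1, "tz": 40, "wx": 0, "wy": 0, "wz": 0, "gripper": 0.3},
    {"tx": -32, "ty": 1, "tz": 60, "wx": 0, "wy": 0, "wz": 0, "gripper": 0.3},
    {"tx": -32, "ty": 1, "tz": 80, "wx": 0, "wy": 0, "wz": 0, "gripper": 0.3},
    {"tx": -32, "ty": 1, "tz": 95, "wx": 0, "wy": 0, "wz": 0, "gripper": 0.3},
  ],
)

```text
time: 13.5
position: [0.5443, 0.2316, 0.1185]
tool_rot: [-1.973, -2.443, 0.005]
ft_force: [0.1, -0.4, -0.4]
grip_width: 0.506
grip_force: 19.9
```

jog_arm(
  increments=[
    {"tx": 0, "ty": 0, "tz": 8, "wx": 0, "wy": 0, "wz": 0, "gripper": 0.3},
    {"tx": 0, "ty": 0, "tz": 14, "wx": 0, "wy": 0, "wz": 0, "gripper": 0.3},
    {"tx": 0, "ty": 0, "tz": 14, "wx": 0, "wy": 0, "wz": 0, "gripper": 0.3},
    {"tx": 0, "ty": 0, "tz": 14, "wx": 0, "wy": 0, "wz": 0, "gripper": 0.3},
    {"tx": 0, "ty": 0, "tz": 14, "wx": 0, "wy": 0, "wz": 0, "gripper": 0.3},
  ],
)

```text
time: 13.92
position: [0.5458, 0.2338, 0.1076]
tool_rot: [1.972, 2.445, 0.002]
ft_force: [0.4, 0.8, -0.5]
grip_width: 0.505
grip_force: 19.9
```

```bash
python3 -c "
from st import *
to(.543,.2357,.057,102.4)"
```

```text
t 13.92 [0.5458 0.2338 0.1076] yaw 102.24 z [ 1.4e-03  6.0e-04 -1.0e+00] q [ 0.43  0.53 -1.12  1.71  0.51  1.23 -0.61] F [ 0.4  0.8 -0.5] g 0.505 19.9
to (0.543, 0.2357, 0.057, 102.4) t [ 2.5 -2.4 50.6] w [ 0.002 -0.    -0.003]
```

jog_arm(
  increments=[
    {"tx": 2, "ty": -1, "tz": 2, "wx": 0, "wy": 0, "wz": 0, "gripper": 0.3},
    {"tx": 3, "ty": -2, "tz": 6, "wx": 0, "wy": 0, "wz": 0, "gripper": 0.3},
    {"tx": 3, "ty": -2, "tz": 11, "wx": 0, "wy": 0, "wz": 0, "gripper": 0.3},
    {"tx": 3, "ty": -2, "tz": 20, "wx": 0, "wy": 0, "wz": 0, "gripper": 0.3},
    {"tx": 3, "ty": -2, "tz": 30, "wx": 0, "wy": 0, "wz": 0, "gripper": 0.3},
  ],
)

```text
time: 14.33
position: [0.5429, 0.2355, 0.0759]
tool_rot: [1.972, 2.444, 0.0]
ft_force: [-0.8, -0.4, -1.7]
grip_width: 0.507
grip_force: 19.9
```

jog_arm(
  increments=[
    {"tx": 0, "ty": 0, "tz": 6, "wx": 0, "wy": 0, "wz": 0, "gripper": 0.3},
    {"tx": 0, "ty": 0, "tz": 11, "wx": 0, "wy": 0, "wz": 0, "gripper": 0.3},
    {"tx": 0, "ty": 0, "tz": 15, "wx": 0, "wy": 0, "wz": 0, "gripper": 0.3},
    {"tx": 0, "ty": 0, "tz": 18, "wx": 0, "wy": 0, "wz": 0, "gripper": 0.3},
    {"tx": 0, "ty": 0, "tz": 19, "wx": 0, "wy": 0, "wz": 0, "gripper": 0.3},
  ],
)

```text
time: 14.75
position: [0.5428, 0.2356, 0.0576]
tool_rot: [-1.973, -2.445, 0.0]
ft_force: [-1.7, -0.9, 4.7]
grip_width: 0.506
grip_force: 19.9
```

jog_arm(
  increments=[
    {"tx": 0, "ty": 0, "tz": 0, "wx": 0, "wy": 0, "wz": 0, "gripper": 0.3},
    {"tx": 0, "ty": 0, "tz": 1, "wx": 0, "wy": 0, "wz": 0, "gripper": 0.3},
    {"tx": 0, "ty": 0, "tz": 1, "wx": 0, "wy": 0, "wz": 0, "gripper": 0.3},
    {"tx": 0, "ty": 0, "tz": 2, "wx": 0, "wy": 0, "wz": 0, "gripper": 0.3},
    {"tx": 0, "ty": 0, "tz": 2, "wx": 0, "wy": 0, "wz": 0, "gripper": 0.3},
  ],
)

```text
time: 15.17
position: [0.5433, 0.2359, 0.0574]
tool_rot: [1.972, 2.444, 0.001]
ft_force: [-2.2, -2.5, 9.4]
grip_width: 0.507
grip_force: 20.0
```

```bash
python3 -c "
from st import *
to(.543,.2357,.057,102.4)"
```

```text
t 15.17 [0.5433 0.2359 0.0574] yaw 102.20 z [ 1.4e-03 -3.0e-04 -1.0e+00] q [ 0.39  0.58 -1.08  1.75  0.56  1.15 -0.65] F [-2.2 -2.5  9.4] g 0.507 20.0
to (0.543, 0.2357, 0.057, 102.4) t [-0.1 -0.4  0.4] w [ 0.001  0.001 -0.004]
```

jog_arm(
  increments=[
    {"tx": 0, "ty": 0, "tz": -1, "wx": 0, "wy": 0, "wz": 0, "gripper": 0.66},
    {"tx": 0, "ty": 0, "tz": -1, "wx": 0, "wy": 0, "wz": 0, "gripper": 0.66},
    {"tx": 0, "ty": 0, "tz": -1, "wx": 0, "wy": 0, "wz": 0, "gripper": 0.66},
    {"tx": 0, "ty": 0, "tz": -1, "wx": 0, "wy": 0, "wz": 0, "gripper": 0.66},
    {"tx": 0, "ty": 0, "tz": -3, "wx": 0, "wy": 0, "wz": 0, "gripper": 0.66},
  ],
)

```text
time: 15.58
position: [0.5425, 0.2353, 0.058]
tool_rot: [-1.973, -2.445, 0.001]
ft_force: [-0.2, 1.3, 0.1]
grip_width: 0.654
grip_force: 0.0
```

jog_arm(
  increments=[
    {"tx": 0, "ty": 0, "tz": -15, "wx": 0, "wy": 0, "wz": 0, "gripper": 0.66},
    {"tx": 0, "ty": 0, "tz": -40, "wx": 0, "wy": 0, "wz": 0, "gripper": 0.66},
    {"tx": 0, "ty": 0, "tz": -70, "wx": 0, "wy": 0, "wz": 0, "gripper": 0.66},
    {"tx": 0, "ty": 0, "tz": -100, "wx": 0, "wy": 0, "wz": 0, "gripper": 0.7},
    {"tx": 0, "ty": 0, "tz": -125, "wx": 0, "wy": 0, "wz": 0, "gripper": 0.87},
  ],
)

```text
time: 16.0
position: [0.543, 0.2362, 0.1867]
tool_rot: [1.971, 2.445, 0.003]
ft_force: [0.2, 0.2, -0.4]
grip_width: 0.717
grip_force: 0.0
```

jog_arm(
  increments=[
    {"tx": 4, "ty": -27, "tz": 0, "wx": 0, "wy": 0, "wz": 0, "gripper": 0.87},
    {"tx": 8, "ty": -54, "tz": 0, "wx": 0, "wy": 0, "wz": 0, "gripper": 0.87},
    {"tx": 12, "ty": -81, "tz": 0, "wx": 0, "wy": 0, "wz": 0, "gripper": 0.87},
    {"tx": 17, "ty": -108, "tz": 0, "wx": 0, "wy": 0, "wz": 0, "gripper": 0.87},
    {"tx": 21, "ty": -134, "tz": 0, "wx": 0, "wy": 0, "wz": 0, "gripper": 0.87},
  ],
)

```text
time: 16.42
position: [0.4085, 0.229, 0.1836]
tool_rot: [-1.967, -2.445, 0.002]
ft_force: [-1.5, -0.4, 1.4]
grip_width: 0.868
grip_force: 0.0
```

jog_arm(
  increments=[
    {"tx": 0, "ty": 0, "tz": 20, "wx": 0, "wy": 0, "wz": 0, "gripper": 0.87},
    {"tx": 0, "ty": 0, "tz": 40, "wx": 0, "wy": 0, "wz": 0, "gripper": 0.87},
    {"tx": 0, "ty": 0, "tz": 60, "wx": 0, "wy": 0, "wz": 0, "gripper": 0.87},
    {"tx": 0, "ty": 0, "tz": 80, "wx": 0, "wy": 0, "wz": 0, "gripper": 0.87},
    {"tx": 0, "ty": 0, "tz": 80, "wx": 0, "wy": 0, "wz": 0, "gripper": 0.87},
  ],
)

```text
time: 16.83
position: [0.4086, 0.2265, 0.1021]
tool_rot: [-1.97, -2.445, 0.008]
ft_force: [-1.1, -0.7, 0.5]
grip_width: 0.868
grip_force: 0.0
```

jog_arm(
  increments=[
    {"tx": 0, "ty": 0, "tz": 0, "wx": 0, "wy": 0, "wz": 0, "gripper": 0.87},
    {"tx": 0, "ty": 0, "tz": 0, "wx": 0, "wy": 0, "wz": 0, "gripper": 0.87},
    {"tx": 0, "ty": 0, "tz": 0, "wx": 0, "wy": 0, "wz": 0, "gripper": 0.87},
    {"tx": 0, "ty": 0, "tz": 0, "wx": 0, "wy": 0, "wz": 0, "gripper": 0.87},
    {"tx": 0, "ty": 0, "tz": 0, "wx": 0, "wy": 0, "wz": 0, "gripper": 0.87},
  ],
)

```text
time: 17.25
position: [0.4113, 0.228, 0.1049]
tool_rot: [1.972, 2.445, 0.001]
ft_force: [1.0, -0.9, -0.4]
grip_width: 0.867
grip_force: 0.0
```

```bash
python3 -c "
from st import *
to(.4072,.2283,.044,102.4)
grab('side','s4.png');im=cv2.imread('pics/s4.png');cv2.imwrite('pics/s4c.png',cv2.resize(im[100:260,200:380],None,fx=3,fy=3))"
```

```text
t 17.25 [0.4113 0.228  0.1049] yaw 102.23 z [ 7.e-04  0.e+00 -1.e+00] q [ 0.65  0.2  -1.29  1.99  0.22  1.1  -0.52] F [ 1.  -0.9 -0.4] g 0.867 0.0
to (0.4072, 0.2283, 0.044, 102.4) t [ 1.2 -3.9 60.9] w [ 0.001  0.    -0.003]
```

View pics/s4c.png

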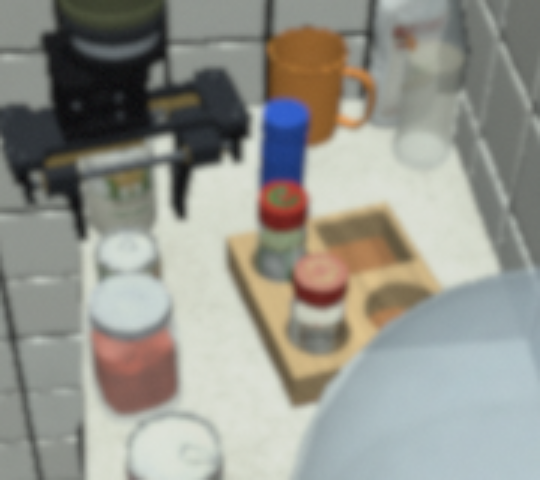

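Both slim jars are in their wells, and the fingers straddle the narrow tin at (128,250) in the crop. I go down and grip.

jog_arm(
  increments=[
    {"tx": 1, "ty": -4, "tz": 5, "wx": 0, "wy": 0, "wz": 0, "gripper": 0.87},
    {"tx": 1, "ty": -4, "tz": 20, "wx": 0, "wy": 0, "wz": 0, "gripper": 0.87},
    {"tx": 1, "ty": -4, "tz": 40, "wx": 0, "wy": 0, "wz": 0, "gripper": 0.87},
    {"tx": 1, "ty": -4, "tz": 55, "wx": 0, "wy": 0, "wz": 0, "gripper": 0.87},
    {"tx": 1, "ty": -4, "tz": 61, "wx": 0, "wy": 0, "wz": 0, "gripper": 0.87},
  ],
)

```text
time: 17.72
position: [0.4048, 0.227, 0.041]
tool_rot: [-1.97, -2.444, 0.005]
ft_force: [-0.7, -0.5, 0.6]
grip_width: 0.872
grip_force: 0.0
```

jog_arm(
  increments=[
    {"tx": 0, "ty": 0, "tz": 0, "wx": 0, "wy": 0, "wz": 0, "gripper": 0.4},
    {"tx": 0, "ty": 0, "tz": 0, "wx": 0, "wy": 0, "wz": 0, "gripper": 0.4},
    {"tx": 0, "ty": 0, "tz": 0, "wx": 0, "wy": 0, "wz": 0, "gripper": 0.4},
    {"tx": 0, "ty": 0, "tz": 0, "wx": 0, "wy": 0, "wz": 0, "gripper": 0.4},
    {"tx": 0, "ty": 0, "tz": 0, "wx": 0, "wy": 0, "wz": 0, "gripper": 0.4},
  ],
  grip_force=25,
)

```text
time: 18.13
position: [0.4073, 0.2282, 0.0441]
tool_rot: [1.972, 2.445, 0.002]
ft_force: [-0.3, 0.1, 2.3]
grip_width: 0.655
grip_force: 25.0
```

jog_arm(
  increments=[
    {"tx": 0, "ty": 0, "tz": 0, "wx": 0, "wy": 0, "wz": 0, "gripper": 0.4},
    {"tx": 0, "ty": 0, "tz": 0, "wx": 0, "wy": 0, "wz": 0, "gripper": 0.4},
    {"tx": 0, "ty": 0, "tz": 0, "wx": 0, "wy": 0, "wz": 0, "gripper": 0.4},
    {"tx": 0, "ty": 0, "tz": 0, "wx": 0, "wy": 0, "wz": 0, "gripper": 0.4},
    {"tx": 0, "ty": 0, "tz": 0, "wx": 0, "wy": 0, "wz": 0, "gripper": 0.4},
  ],
)

```text
time: 18.55
position: [0.4073, 0.2282, 0.044]
tool_rot: [1.972, 2.445, 0.001]
ft_force: [-1.0, -0.5, 6.4]
grip_width: 0.653
grip_force: 25.0
```

```bash
python3 -c "
from st import *
from plan import plan
to(.4072,.2283,.044,102.4)
plan((.4072,.2283,.21,102.2),(.48,.204,.21,102.2),(.56,.186,.21,102.2),(.64,.1644,.21,102.2))"
```

```text
t 18.55 [0.4073 0.2282 0.044 ] yaw 102.24 z [ 0.001 -0.    -1.   ] q [ 0.53  0.31 -1.2   2.06  0.35  0.99 -0.63] F [-1.  -0.5  6.4] g 0.653 25.0
to (0.4072, 0.2283, 0.044, 102.4) t [ 0.1 -0.1  0. ] w [ 0.001  0.    -0.003]
(0.48, 0.204, 0.21, 102.2) tx -39 ty 66 tz 0 wz -0.000 len 77
(0.56, 0.186, 0.21, 102.2) tx -34 ty 74 tz 0 wz -0.000 len 82
(0.64, 0.1644, 0.21, 102.2) tx -38 ty 74 tz 0 wz -0.000 len 83
```

jog_arm(
  increments=[
    {"tx": 0, "ty": 0, "tz": -10, "wx": 0, "wy": 0, "wz": 0, "gripper": 0.4},
    {"tx": 0, "ty": 0, "tz": -30, "wx": 0, "wy": 0, "wz": 0, "gripper": 0.4},
    {"tx": 0, "ty": 0, "tz": -55, "wx": 0, "wy": 0, "wz": 0, "gripper": 0.4},
    {"tx": 0, "ty": 0, "tz": -80, "wx": 0, "wy": 0, "wz": 0, "gripper": 0.4},
    {"tx": 0, "ty": 0, "tz": -105, "wx": 0, "wy": 0, "wz": 0, "gripper": 0.4},
  ],
)

```text
time: 18.97
position: [0.4056, 0.228, 0.1488]
tool_rot: [-1.969, -2.445, 0.003]
ft_force: [0.9, -1.6, -1.9]
grip_width: 0.654
grip_force: 25.0
```

jog_arm(
  increments=[
    {"tx": 0, "ty": 0, "tz": -20, "wx": 0, "wy": 0, "wz": 0, "gripper": 0.4},
    {"tx": 0, "ty": 0, "tz": -40, "wx": 0, "wy": 0, "wz": 0, "gripper": 0.4},
    {"tx": -5, "ty": 9, "tz": -55, "wx": 0, "wy": 0, "wz": 0, "gripper": 0.4},
    {"tx": -12, "ty": 22, "tz": -55, "wx": 0, "wy": 0, "wz": 0, "gripper": 0.4},
    {"tx": -21, "ty": 40, "tz": -55, "wx": 0, "wy": 0, "wz": 0, "gripper": 0.4},
  ],
)

```text
time: 19.38
position: [0.4505, 0.2156, 0.2046]
tool_rot: [1.969, 2.442, -0.002]
ft_force: [-1.3, 0.1, -1.4]
grip_width: 0.652
grip_force: 25.0
```

jog_arm(
  increments=[
    {"tx": -10, "ty": 20, "tz": 0, "wx": 0, "wy": 0, "wz": 0, "gripper": 0.4},
    {"tx": -20, "ty": 40, "tz": 0, "wx": 0, "wy": 0, "wz": 0, "gripper": 0.4},
    {"tx": -30, "ty": 60, "tz": 0, "wx": 0, "wy": 0, "wz": 0, "gripper": 0.4},
    {"tx": -42, "ty": 80, "tz": 0, "wx": 0, "wy": 0, "wz": 0, "gripper": 0.4},
    {"tx": -52, "ty": 100, "tz": 0, "wx": 0, "wy": 0, "wz": 0, "gripper": 0.4},
  ],
)

```text
time: 19.8
position: [0.5595, 0.1851, 0.2026]
tool_rot: [-1.971, -2.444, 0.003]
ft_force: [-0.8, -1.0, -1.2]
grip_width: 0.653
grip_force: 25.0
```

jog_arm(
  increments=[
    {"tx": -10, "ty": 20, "tz": 0, "wx": 0, "wy": 0, "wz": 0, "gripper": 0.4},
    {"tx": -20, "ty": 40, "tz": 0, "wx": 0, "wy": 0, "wz": 0, "gripper": 0.4},
    {"tx": -30, "ty": 58, "tz": 0, "wx": 0, "wy": 0, "wz": 0, "gripper": 0.4},
    {"tx": -36, "ty": 70, "tz": 0, "wx": 0, "wy": 0, "wz": 0, "gripper": 0.4},
    {"tx": -38, "ty": 74, "tz": 0, "wx": 0, "wy": 0, "wz": 0, "gripper": 0.4},
  ],
)

```text
time: 20.22
position: [0.6409, 0.1627, 0.2023]
tool_rot: [-1.975, -2.442, 0.002]
ft_force: [-0.7, -0.8, -2.3]
grip_width: 0.65
grip_force: 25.0
```

jog_arm(
  increments=[
    {"tx": 0, "ty": 0, "tz": 20, "wx": 0, "wy": 0, "wz": 0, "gripper": 0.4},
    {"tx": 0, "ty": 0, "tz": 40, "wx": 0, "wy": 0, "wz": 0, "gripper": 0.4},
    {"tx": 0, "ty": 0, "tz": 60, "wx": 0, "wy": 0, "wz": 0, "gripper": 0.4},
    {"tx": 0, "ty": 0, "tz": 80, "wx": 0, "wy": 0, "wz": 0, "gripper": 0.4},
    {"tx": 0, "ty": 0, "tz": 95, "wx": 0, "wy": 0, "wz": 0, "gripper": 0.4},
  ],
)

```text
time: 20.63
position: [0.6377, 0.1644, 0.1065]
tool_rot: [-1.97, -2.445, 0.004]
ft_force: [-0.6, -0.3, -2.0]
grip_width: 0.655
grip_force: 25.0
```

jog_arm(
  increments=[
    {"tx": 0, "ty": 0, "tz": 0, "wx": 0, "wy": 0, "wz": 0, "gripper": 0.4},
    {"tx": 0, "ty": 0, "tz": 0, "wx": 0, "wy": 0, "wz": 0, "gripper": 0.4},
    {"tx": 0, "ty": 0, "tz": 0, "wx": 0, "wy": 0, "wz": 0, "gripper": 0.4},
    {"tx": 0, "ty": 0, "tz": 0, "wx": 0, "wy": 0, "wz": 0, "gripper": 0.4},
    {"tx": 0, "ty": 0, "tz": 0, "wx": 0, "wy": 0, "wz": 0, "gripper": 0.4},
  ],
)

```text
time: 21.05
position: [0.6399, 0.1652, 0.1095]
tool_rot: [1.971, 2.445, 0.002]
ft_force: [0.1, 0.2, -1.8]
grip_width: 0.654
grip_force: 25.0
```

```bash
python3 -c "
from st import *
to(.64,.1644,.05,102.4)"
```

```text
t 21.05 [0.6399 0.1652 0.1095] yaw 102.24 z [ 1.5e-03  3.0e-04 -1.0e+00] q [ 0.43  0.63 -1.02  1.53  0.55  1.29 -0.45] F [ 0.1  0.2 -1.8] g 0.654 25.0
to (0.64, 0.1644, 0.05, 102.4) t [-0.8 -0.2 59.5] w [ 0.002  0.    -0.003]
```

jog_arm(
  increments=[
    {"tx": -1, "ty": 0, "tz": 10, "wx": 0, "wy": 0, "wz": 0, "gripper": 0.4},
    {"tx": -1, "ty": 0, "tz": 18, "wx": 0, "wy": 0, "wz": 0, "gripper": 0.4},
    {"tx": -1, "ty": 0, "tz": 26, "wx": 0, "wy": 0, "wz": 0, "gripper": 0.4},
    {"tx": -1, "ty": 0, "tz": 34, "wx": 0, "wy": 0, "wz": 0, "gripper": 0.4},
    {"tx": -1, "ty": 0, "tz": 40, "wx": 0, "wy": 0, "wz": 0, "gripper": 0.4},
  ],
)

```text
time: 21.47
position: [0.6387, 0.1635, 0.0663]
tool_rot: [-1.971, -2.445, 0.003]
ft_force: [-0.7, 0.7, -2.1]
grip_width: 0.648
grip_force: 25.0
```

jog_arm(
  increments=[
    {"tx": 0, "ty": 0, "tz": 6, "wx": 0, "wy": 0, "wz": 0, "gripper": 0.4},
    {"tx": 0, "ty": 0, "tz": 11, "wx": 0, "wy": 0, "wz": 0, "gripper": 0.4},
    {"tx": 0, "ty": 0, "tz": 15, "wx": 0, "wy": 0, "wz": 0, "gripper": 0.4},
    {"tx": 0, "ty": 0, "tz": 18, "wx": 0, "wy": 0, "wz": 0, "gripper": 0.4},
    {"tx": 0, "ty": 0, "tz": 19, "wx": 0, "wy": 0, "wz": 0, "gripper": 0.4},
  ],
)

```text
time: 21.88
position: [0.6393, 0.1638, 0.0501]
tool_rot: [-1.972, -2.446, 0.002]
ft_force: [-4.7, -2.5, 9.4]
grip_width: 0.652
grip_force: 25.0
```

jog_arm(
  increments=[
    {"tx": 0, "ty": 0, "tz": 0, "wx": 0, "wy": 0, "wz": 0, "gripper": 0.4},
    {"tx": 0, "ty": 0, "tz": 1, "wx": 0, "wy": 0, "wz": 0, "gripper": 0.4},
    {"tx": 0, "ty": 0, "tz": 1, "wx": 0, "wy": 0, "wz": 0, "gripper": 0.4},
    {"tx": 0, "ty": 0, "tz": 2, "wx": 0, "wy": 0, "wz": 0, "gripper": 0.4},
    {"tx": 0, "ty": 0, "tz": 2, "wx": 0, "wy": 0, "wz": 0, "gripper": 0.4},
  ],
)

```text
time: 22.3
position: [0.6393, 0.1638, 0.0501]
tool_rot: [1.971, 2.445, -0.003]
ft_force: [-7.9, -3.3, 13.9]
grip_width: 0.653
grip_force: 25.0
```

jog_arm(
  increments=[
    {"tx": 0, "ty": 0, "tz": -2, "wx": 0, "wy": 0, "wz": 0, "gripper": 0.76},
    {"tx": 0, "ty": 0, "tz": -2, "wx": 0, "wy": 0, "wz": 0, "gripper": 0.76},
    {"tx": 0, "ty": 0, "tz": -2, "wx": 0, "wy": 0, "wz": 0, "gripper": 0.76},
    {"tx": 0, "ty": 0, "tz": -2, "wx": 0, "wy": 0, "wz": 0, "gripper": 0.76},
    {"tx": 0, "ty": 0, "tz": -4, "wx": 0, "wy": 0, "wz": 0, "gripper": 0.76},
  ],
)

```text
time: 22.72
position: [0.6392, 0.1636, 0.0504]
tool_rot: [-1.971, -2.445, 0.002]
ft_force: [-0.1, -0.0, 0.0]
grip_width: 0.756
grip_force: 0.0
```

jog_arm(
  increments=[
    {"tx": 0, "ty": 0, "tz": -15, "wx": 0, "wy": 0, "wz": 0, "gripper": 0.76},
    {"tx": 0, "ty": 0, "tz": -40, "wx": 0, "wy": 0, "wz": 0, "gripper": 0.76},
    {"tx": 0, "ty": 0, "tz": -70, "wx": 0, "wy": 0, "wz": 0, "gripper": 0.76},
    {"tx": 0, "ty": 0, "tz": -100, "wx": 0, "wy": 0, "wz": 0, "gripper": 0.76},
    {"tx": 0, "ty": 0, "tz": -130, "wx": 0, "wy": 0, "wz": 0, "gripper": 0.88},
  ],
)

```text
time: 23.13
position: [0.6393, 0.1641, 0.1835]
tool_rot: [-1.971, -2.446, -0.0]
ft_force: [0.8, 0.7, 0.1]
grip_width: 0.783
grip_force: 0.0
```

jog_arm(
  increments=[
    {"tx": -20, "ty": -12, "tz": 0, "wx": 0, "wy": 0, "wz": 0, "gripper": 0.88},
    {"tx": -40, "ty": -24, "tz": 0, "wx": 0, "wy": 0, "wz": 0, "gripper": 0.88},
    {"tx": -60, "ty": -36, "tz": 0, "wx": 0, "wy": 0, "wz": 0, "gripper": 0.88},
    {"tx": -80, "ty": -48, "tz": 0, "wx": 0, "wy": 0, "wz": 0, "gripper": 0.88},
    {"tx": -100, "ty": -60, "tz": 0, "wx": 0, "wy": 0, "wz": 0, "gripper": 0.88},
  ],
)

```text
time: 23.55
position: [0.6018, 0.0527, 0.1822]
tool_rot: [1.971, 2.446, -0.0]
ft_force: [-0.3, 0.5, -0.5]
grip_width: 0.88
grip_force: 0.0
```

jog_arm(
  increments=[
    {"tx": -20, "ty": -12, "tz": 0, "wx": 0, "wy": 0, "wz": 0, "gripper": 0.88},
    {"tx": -38, "ty": -24, "tz": 0, "wx": 0, "wy": 0, "wz": 0, "gripper": 0.88},
    {"tx": -54, "ty": -33, "tz": 0, "wx": 0, "wy": 0, "wz": 0, "gripper": 0.88},
    {"tx": -66, "ty": -40, "tz": 0, "wx": 0, "wy": 0, "wz": 0, "gripper": 0.88},
    {"tx": -73, "ty": -44, "tz": 0, "wx": 0, "wy": 0, "wz": 0, "gripper": 0.88},
  ],
)

```text
time: 23.97
position: [0.5743, -0.0295, 0.182]
tool_rot: [1.974, 2.443, -0.002]
ft_force: [0.0, -0.2, -0.2]
grip_width: 0.882
grip_force: 0.0
```

jog_arm(
  increments=[
    {"tx": 0, "ty": 0, "tz": 20, "wx": 0, "wy": 0, "wz": 0, "gripper": 0.88},
    {"tx": 0, "ty": 0, "tz": 40, "wx": 0, "wy": 0, "wz": 0, "gripper": 0.88},
    {"tx": 0, "ty": 0, "tz": 55, "wx": 0, "wy": 0, "wz": 0, "gripper": 0.88},
    {"tx": 0, "ty": 0, "tz": 55, "wx": 0, "wy": 0, "wz": 0, "gripper": 0.88},
    {"tx": 0, "ty": 0, "tz": 55, "wx": 0, "wy": 0, "wz": 0, "gripper": 0.88},
  ],
)

```text
time: 24.38
position: [0.5742, -0.0266, 0.126]
tool_rot: [-1.97, -2.446, 0.001]
ft_force: [1.0, -0.7, 0.4]
grip_width: 0.88
grip_force: 0.0
```

```bash
python3 -c "
from st import *
to(.575,-.0263,.05,102.4)
im=grab('top','t5.png')['color'];cv2.imwrite('pics/t5c.png',cv2.resize(im[100:275,100:390],None,fx=2.75,fy=2.75))"
```

```text
t 24.38 [ 0.5742 -0.0266  0.126 ] yaw 102.31 z [-1.6e-03  4.0e-04 -1.0e+00] q [ 0.9   0.45 -1.11  1.73  0.42  1.23 -0.1 ] F [ 1.  -0.7  0.4] g 0.88 0.0
to (0.575, -0.0263, 0.05, 102.4) t [ 0.1  1.  76. ] w [-0.002 -0.001 -0.002]
```

View pics/t5c.png

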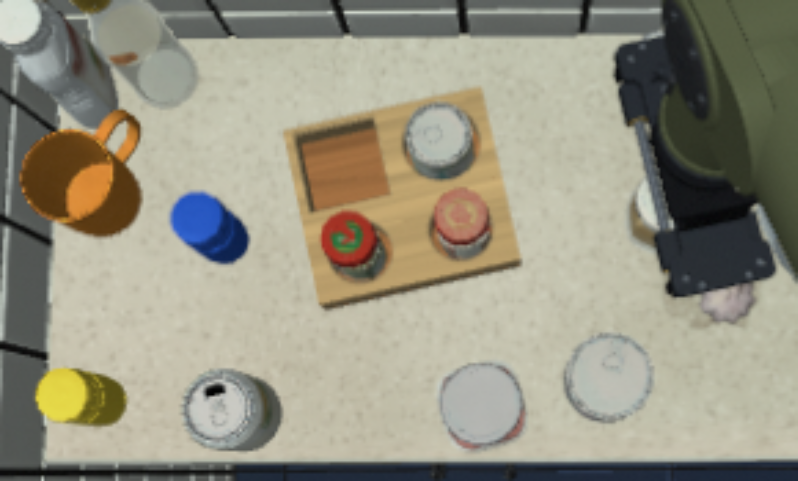

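Three items are seated in the caddy and the gripper straddles the white-capped jar. I go down and grip.

jog_arm(
  increments=[
    {"tx": 0, "ty": 1, "tz": 20, "wx": 0, "wy": 0, "wz": 0, "gripper": 0.88},
    {"tx": 0, "ty": 1, "tz": 40, "wx": 0, "wy": 0, "wz": 0, "gripper": 0.88},
    {"tx": 0, "ty": 1, "tz": 58, "wx": 0, "wy": 0, "wz": 0, "gripper": 0.88},
    {"tx": 0, "ty": 1, "tz": 71, "wx": 0, "wy": 0, "wz": 0, "gripper": 0.88},
    {"tx": 0, "ty": 1, "tz": 76, "wx": 0, "wy": 0, "wz": 0, "gripper": 0.88},
  ],
)

```text
time: 24.85
position: [0.5751, -0.027, 0.0492]
tool_rot: [-1.971, -2.445, 0.002]
ft_force: [-0.2, 0.8, 0.7]
grip_width: 0.878
grip_force: 0.0
```

jog_arm(
  increments=[
    {"tx": 0, "ty": 0, "tz": 0, "wx": 0, "wy": 0, "wz": 0, "gripper": 0.5},
    {"tx": 0, "ty": 0, "tz": 0, "wx": 0, "wy": 0, "wz": 0, "gripper": 0.5},
    {"tx": 0, "ty": 0, "tz": 0, "wx": 0, "wy": 0, "wz": 0, "gripper": 0.5},
    {"tx": 0, "ty": 0, "tz": 0, "wx": 0, "wy": 0, "wz": 0, "gripper": 0.5},
    {"tx": 0, "ty": 0, "tz": 0, "wx": 0, "wy": 0, "wz": 0, "gripper": 0.5},
  ],
)

```text
time: 25.27
position: [0.5764, -0.027, 0.0514]
tool_rot: [1.971, 2.445, 0.001]
ft_force: [0.1, 0.7, 4.6]
grip_width: 0.685
grip_force: 25.0
```

jog_arm(
  increments=[
    {"tx": 0, "ty": 0, "tz": 0, "wx": 0, "wy": 0, "wz": 0, "gripper": 0.5},
    {"tx": 0, "ty": 0, "tz": 0, "wx": 0, "wy": 0, "wz": 0, "gripper": 0.5},
    {"tx": 0, "ty": 0, "tz": 0, "wx": 0, "wy": 0, "wz": 0, "gripper": 0.5},
    {"tx": 0, "ty": 0, "tz": 0, "wx": 0, "wy": 0, "wz": 0, "gripper": 0.5},
    {"tx": 0, "ty": 0, "tz": 0, "wx": 0, "wy": 0, "wz": 0, "gripper": 0.5},
  ],
)

```text
time: 25.68
position: [0.5763, -0.027, 0.0513]
tool_rot: [1.971, 2.445, 0.0]
ft_force: [-0.5, 0.5, 6.2]
grip_width: 0.684
grip_force: 25.0
```

```bash
python3 -c "
from st import *
from plan import plan
to(.575,-.0263,.05,102.4)
a=102.3
plan((.575,-.0263,.22,a),(.591,.07,.22,a),(.606,.16,.22,a),(.6213,.2524,.22,a))"
```

```text
t 25.68 [ 0.5763 -0.027   0.0513] yaw 102.25 z [ 1.3e-03 -6.0e-04 -1.0e+00] q [ 0.84  0.53 -1.04  1.8   0.51  1.11 -0.17] F [-0.5  0.5  6.2] g 0.684 25.0
to (0.575, -0.0263, 0.05, 102.4) t [ 1.  -1.2  1.3] w [ 0.001  0.001 -0.003]
(0.591, 0.07, 0.22, 102.3) tx 91 ty 36 tz 0 wz -0.000 len 98
(0.606, 0.16, 0.22, 102.3) tx 85 ty 34 tz 0 wz -0.000 len 91
(0.6213, 0.2524, 0.22, 102.3) tx 87 ty 35 tz 0 wz -0.000 len 94
```

jog_arm(
  increments=[
    {"tx": 0, "ty": 0, "tz": -10, "wx": 0, "wy": 0, "wz": 0, "gripper": 0.5},
    {"tx": 0, "ty": 0, "tz": -30, "wx": 0, "wy": 0, "wz": 0, "gripper": 0.5},
    {"tx": 0, "ty": 0, "tz": -55, "wx": 0, "wy": 0, "wz": 0, "gripper": 0.5},
    {"tx": 0, "ty": 0, "tz": -80, "wx": 0, "wy": 0, "wz": 0, "gripper": 0.5},
    {"tx": 0, "ty": 0, "tz": -105, "wx": 0, "wy": 0, "wz": 0, "gripper": 0.5},
  ],
)

```text
time: 26.1
position: [0.5744, -0.0272, 0.1557]
tool_rot: [-1.97, -2.444, 0.003]
ft_force: [-0.6, -0.0, -3.4]
grip_width: 0.681
grip_force: 25.0
```

jog_arm(
  increments=[
    {"tx": 0, "ty": 0, "tz": -20, "wx": 0, "wy": 0, "wz": 0, "gripper": 0.5},
    {"tx": 0, "ty": 0, "tz": -40, "wx": 0, "wy": 0, "wz": 0, "gripper": 0.5},
    {"tx": 8, "ty": 3, "tz": -60, "wx": 0, "wy": 0, "wz": 0, "gripper": 0.5},
    {"tx": 24, "ty": 9, "tz": -65, "wx": 0, "wy": 0, "wz": 0, "gripper": 0.5},
    {"tx": 43, "ty": 17, "tz": -65, "wx": 0, "wy": 0, "wz": 0, "gripper": 0.5},
  ],
)

```text
time: 26.52
position: [0.5836, 0.0171, 0.2218]
tool_rot: [1.975, 2.44, -0.001]
ft_force: [0.7, -0.2, -3.1]
grip_width: 0.684
grip_force: 25.0
```

jog_arm(
  increments=[
    {"tx": 20, "ty": 8, "tz": 0, "wx": 0, "wy": 0, "wz": 0, "gripper": 0.5},
    {"tx": 42, "ty": 17, "tz": 0, "wx": 0, "wy": 0, "wz": 0, "gripper": 0.5},
    {"tx": 64, "ty": 25, "tz": 0, "wx": 0, "wy": 0, "wz": 0, "gripper": 0.5},
    {"tx": 86, "ty": 34, "tz": 0, "wx": 0, "wy": 0, "wz": 0, "gripper": 0.5},
    {"tx": 108, "ty": 43, "tz": 0, "wx": 0, "wy": 0, "wz": 0, "gripper": 0.5},
  ],
)

```text
time: 26.93
position: [0.6015, 0.1337, 0.2195]
tool_rot: [-1.972, -2.445, 0.004]
ft_force: [0.5, 0.8, -3.1]
grip_width: 0.682
grip_force: 25.0
```

jog_arm(
  increments=[
    {"tx": 22, "ty": 9, "tz": 0, "wx": 0, "wy": 0, "wz": 0, "gripper": 0.5},
    {"tx": 44, "ty": 18, "tz": 0, "wx": 0, "wy": 0, "wz": 0, "gripper": 0.5},
    {"tx": 66, "ty": 26, "tz": 0, "wx": 0, "wy": 0, "wz": 0, "gripper": 0.5},
    {"tx": 86, "ty": 34, "tz": 0, "wx": 0, "wy": 0, "wz": 0, "gripper": 0.5},
    {"tx": 100, "ty": 40, "tz": 0, "wx": 0, "wy": 0, "wz": 0, "gripper": 0.5},
  ],
)

```text
time: 27.35
position: [0.6188, 0.2417, 0.2194]
tool_rot: [-1.968, -2.446, 0.002]
ft_force: [-0.8, -0.9, -4.1]
grip_width: 0.683
grip_force: 25.0
```

jog_arm(
  increments=[
    {"tx": 7, "ty": 3, "tz": 15, "wx": 0, "wy": 0, "wz": 0, "gripper": 0.5},
    {"tx": 11, "ty": 4, "tz": 35, "wx": 0, "wy": 0, "wz": 0, "gripper": 0.5},
    {"tx": 12, "ty": 5, "tz": 55, "wx": 0, "wy": 0, "wz": 0, "gripper": 0.5},
    {"tx": 12, "ty": 5, "tz": 75, "wx": 0, "wy": 0, "wz": 0, "gripper": 0.5},
    {"tx": 12, "ty": 5, "tz": 95, "wx": 0, "wy": 0, "wz": 0, "gripper": 0.5},
  ],
)

```text
time: 27.77
position: [0.6216, 0.2506, 0.1222]
tool_rot: [-1.972, -2.445, 0.005]
ft_force: [-0.8, 0.7, -4.1]
grip_width: 0.686
grip_force: 25.0
```

jog_arm(
  increments=[
    {"tx": 0, "ty": 0, "tz": 5, "wx": 0, "wy": 0, "wz": 0, "gripper": 0.5},
    {"tx": 0, "ty": 0, "tz": 10, "wx": 0, "wy": 0, "wz": 0, "gripper": 0.5},
    {"tx": 0, "ty": 0, "tz": 10, "wx": 0, "wy": 0, "wz": 0, "gripper": 0.5},
    {"tx": 0, "ty": 0, "tz": 10, "wx": 0, "wy": 0, "wz": 0, "gripper": 0.5},
    {"tx": 0, "ty": 0, "tz": 10, "wx": 0, "wy": 0, "wz": 0, "gripper": 0.5},
  ],
)

```text
time: 28.18
position: [0.6229, 0.2525, 0.1163]
tool_rot: [1.972, 2.445, 0.002]
ft_force: [0.4, 0.1, -3.6]
grip_width: 0.685
grip_force: 25.0
```

```bash
python3 -c "
from st import *
to(.6213,.2524,.057,102.2)"
```

```text
t 28.18 [0.6229 0.2525 0.1163] yaw 102.23 z [ 1.2e-03  5.0e-04 -1.0e+00] q [ 0.28  0.65 -1.02  1.49  0.57  1.31 -0.58] F [ 0.4  0.1 -3.6] g 0.685 25.0
to (0.6213, 0.2524, 0.057, 102.2) t [ 0.3 -1.7 59.3] w [ 0.001 -0.     0.001]
```

jog_arm(
  increments=[
    {"tx": -1, "ty": -2, "tz": 6, "wx": 0, "wy": 0, "wz": 0, "gripper": 0.5},
    {"tx": -1, "ty": -2, "tz": 12, "wx": 0, "wy": 0, "wz": 0, "gripper": 0.5},
    {"tx": -1, "ty": -2, "tz": 20, "wx": 0, "wy": 0, "wz": 0, "gripper": 0.5},
    {"tx": -1, "ty": -2, "tz": 28, "wx": 0, "wy": 0, "wz": 0, "gripper": 0.5},
    {"tx": -1, "ty": -2, "tz": 35, "wx": 0, "wy": 0, "wz": 0, "gripper": 0.5},
  ],
)

```text
time: 28.6
position: [0.6202, 0.2504, 0.0787]
tool_rot: [-1.972, -2.445, 0.002]
ft_force: [0.0, -1.1, -4.4]
grip_width: 0.683
grip_force: 25.0
```

jog_arm(
  increments=[
    {"tx": 0, "ty": 0, "tz": 6, "wx": 0, "wy": 0, "wz": 0, "gripper": 0.5},
    {"tx": 0, "ty": 0, "tz": 12, "wx": 0, "wy": 0, "wz": 0, "gripper": 0.5},
    {"tx": 0, "ty": 0, "tz": 17, "wx": 0, "wy": 0, "wz": 0, "gripper": 0.5},
    {"tx": 0, "ty": 0, "tz": 21, "wx": 0, "wy": 0, "wz": 0, "gripper": 0.5},
    {"tx": 0, "ty": 0, "tz": 23, "wx": 0, "wy": 0, "wz": 0, "gripper": 0.5},
  ],
)

```text
time: 29.02
position: [0.6204, 0.2508, 0.0574]
tool_rot: [-1.972, -2.445, 0.002]
ft_force: [-3.1, -2.2, 9.0]
grip_width: 0.684
grip_force: 25.0
```

jog_arm(
  increments=[
    {"tx": 0, "ty": 0, "tz": 1, "wx": 0, "wy": 0, "wz": 0, "gripper": 0.5},
    {"tx": 0, "ty": 0, "tz": 2, "wx": 0, "wy": 0, "wz": 0, "gripper": 0.5},
    {"tx": 0, "ty": 0, "tz": 2, "wx": 0, "wy": 0, "wz": 0, "gripper": 0.5},
    {"tx": 0, "ty": 0, "tz": 3, "wx": 0, "wy": 0, "wz": 0, "gripper": 0.5},
    {"tx": 0, "ty": 0, "tz": 3, "wx": 0, "wy": 0, "wz": 0, "gripper": 0.5},
  ],
)

```text
time: 29.43
position: [0.6204, 0.2509, 0.0573]
tool_rot: [1.971, 2.445, -0.002]
ft_force: [-6.7, -4.4, 13.2]
grip_width: 0.681
grip_force: 25.0
```

The jar is on the floor at the expected height. I release it, retreat and check.

jog_arm(
  increments=[
    {"tx": 0, "ty": 0, "tz": -2, "wx": 0, "wy": 0, "wz": 0, "gripper": 0.78},
    {"tx": 0, "ty": 0, "tz": -2, "wx": 0, "wy": 0, "wz": 0, "gripper": 0.78},
    {"tx": 0, "ty": 0, "tz": -2, "wx": 0, "wy": 0, "wz": 0, "gripper": 0.78},
    {"tx": 0, "ty": 0, "tz": -2, "wx": 0, "wy": 0, "wz": 0, "gripper": 0.78},
    {"tx": 0, "ty": 0, "tz": -4, "wx": 0, "wy": 0, "wz": 0, "gripper": 0.78},
  ],
)

```text
time: 29.85
position: [0.6204, 0.2507, 0.0576]
tool_rot: [-1.971, -2.445, 0.001]
ft_force: [-0.8, -0.0, 0.8]
grip_width: 0.777
grip_force: 0.0
```

jog_arm(
  increments=[
    {"tx": 0, "ty": 0, "tz": -15, "wx": 0, "wy": 0, "wz": 0, "gripper": 0.78},
    {"tx": 0, "ty": 0, "tz": -40, "wx": 0, "wy": 0, "wz": 0, "gripper": 0.78},
    {"tx": 0, "ty": 0, "tz": -70, "wx": 0, "wy": 0, "wz": 0, "gripper": 0.78},
    {"tx": 0, "ty": 0, "tz": -100, "wx": 0, "wy": 0, "wz": 0, "gripper": 0.78},
    {"tx": 0, "ty": 0, "tz": -140, "wx": 0, "wy": 0, "wz": 0, "gripper": 0.78},
  ],
)

```text
time: 30.27
position: [0.6197, 0.2503, 0.1987]
tool_rot: [-1.97, -2.445, 0.004]
ft_force: [1.0, 0.2, -0.2]
grip_width: 0.778
grip_force: 0.0
```

jog_arm(
  increments=[
    {"tx": 5, "ty": -30, "tz": 0, "wx": 0, "wy": 0, "wz": 0, "gripper": 0.78},
    {"tx": 10, "ty": -60, "tz": 0, "wx": 0, "wy": 0, "wz": 0, "gripper": 0.78},
    {"tx": 15, "ty": -90, "tz": 0, "wx": 0, "wy": 0, "wz": 0, "gripper": 0.78},
    {"tx": 20, "ty": -120, "tz": 0, "wx": 0, "wy": 0, "wz": 0, "gripper": 0.78},
    {"tx": 25, "ty": -150, "tz": 0, "wx": 0, "wy": 0, "wz": 0, "gripper": 0.78},
  ],
)

```text
time: 30.68
position: [0.4672, 0.244, 0.1986]
tool_rot: [-1.971, -2.446, 0.001]
ft_force: [0.4, -0.6, 2.0]
grip_width: 0.778
grip_force: 0.0
```

jog_arm(
  increments=[
    {"tx": 0, "ty": 0, "tz": 0, "wx": 0, "wy": 0, "wz": 0, "gripper": 0.78},
    {"tx": 0, "ty": 0, "tz": 0, "wx": 0, "wy": 0, "wz": 0, "gripper": 0.78},
    {"tx": 0, "ty": 0, "tz": 0, "wx": 0, "wy": 0, "wz": 0, "gripper": 0.78},
    {"tx": 0, "ty": 0, "tz": 0, "wx": 0, "wy": 0, "wz": 0, "gripper": 0.78},
    {"tx": 0, "ty": 0, "tz": 0, "wx": 0, "wy": 0, "wz": 0, "gripper": 0.78},
  ],
)

```text
time: 31.1
position: [0.4697, 0.2436, 0.1984]
tool_rot: [-1.972, -2.444, -0.001]
ft_force: [-0.3, 0.4, -0.1]
grip_width: 0.781
grip_force: 0.0
```

```bash
python3 -c "
from st import *
a=grab('top','t6.png')['color'][90:280,100:360];b=grab('side','s6.png')['color'][100:290,200:380]
cv2.imwrite('pics/f6.png',np.hstack([cv2.resize(x,None,fx=1.8,fy=1.8) for x in(a,b)]))"
```

```text
t 31.10 [0.4697 0.2436 0.1984] yaw 102.20 z [-6.0e-04  1.3e-03 -1.0e+00] q [ 0.59  0.28 -1.27  1.75  0.27  1.31 -0.53] F [-0.3  0.4 -0.1] g 0.781 0.0
```

View pics/f6.png

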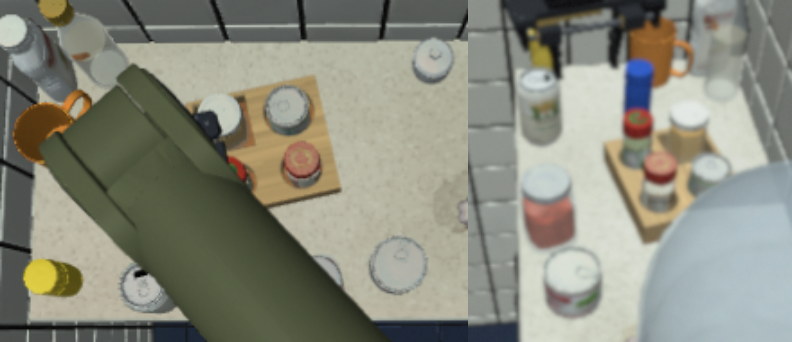

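The side view shows all four items upright in their wells: red caps at (637,120) and (660,165), the white cap at (688,117) and the tin at (710,168). The can, large jar and wide tin are where they were, and the gripper is clear, so I hand in.

```bash
python3 -c "
from bench import ctrl
print(ctrl.close_job())"
```

```text
the job is handed in; nothing more can be done
None
```

I handed the job in at about 31 s: both slim jars, the narrow tin and the small honey jar stand upright on their well floors, nothing was dropped, and the larger jar, wide tin and drinks can were not moved.

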